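Load the infeed pallet with the feed drive out of gear

ROBOT

A 6-joint arm with a two-finger parallel gripper is mounted at the origin on the work surface. World frame = base frame: x ahead of the robot, y to its left, z up, the work surface at z = 0. Lengths are in mm, angles in rad, forces in N, time in s.
With the tool pointing down it reaches from about 350 to 775 mm from the base axis. Payload 5.5 kg.
Tool frame: the origin (TCP) lies at the very end of the fingers, on their centre line; the grasp point (between the pads) lies 19 mm behind it; y points along the fingers, x is the direction in which the jaws open and shut, and the axes are right-handed (so a half turn about y gives the same grasp; the last joint's range is limited). The gripper opens to 85 mm and grips with 20 to 120 N. Pads are 22 mm wide; open, the fingers measure 114 mm over their backs; the gripper's body (76 mm by 85 mm) begins 54 mm behind the grasp point. The pads swing forward as they close: fully open they stand 13 mm farther back than shut.
Start: joints at [1.198, 0.313, 0.046, 1.304, 0, 1.431], TCP at [132.676, 559.526, 231.323] pointing down, gripper open.
Joint ranges: [-2.76, 2.76], [-0.86, 1.69], [-1.03, 1.26], [-2.2, 2.34], [-1.47, 1.5], [-3.14, 3.14]. Speed limits (rad/s): [2.57, 2.57, 3.14, 3.14, 3.14, 3.14].

INTERFACE

Orientations are given as a unit quaternion [w, x, y, z].
In Python, from workcell import manip gives the robot as it stands. The module is installed in compiled form; this text tells all that it offers.
- The arm moves only by the tool servo_tool, never from a script. Its argument "targets" is a list of rows, each a list of 7 numbers: the turn, a rotation vector about the tool's x, y, z as a fraction of full scale, then the shift along the tool's x, y, z as a fraction of full scale, then the opening, from -1 (shut) to 1 (fully open). A call has 1 to 20 rows; each row shifts and turns the pose as measured when the row begins, along the tool's axes as they then stand; what a row does not reach is not made up. Full scale, the value 1, is 30 mm for a shift and 5 degrees for a turn. A row lasts 1/12 s, in which the tool goes at most 41.7 mm and 7.16 degrees, less where a joint would pass 70% of its speed; a pose out of reach is approached as far as the arm can. A call with a number of a shift or a turn outside -1 to 1 is refused whole. A call with a gripper value outside its range is refused whole. The fingers move at their own pace and stop on an object; "newtons" is the grip in N (left out, the last holds). Time passes only in rows, so rows that do not move let the fingers close. It gives the time, the measured TCP pose, the force and the opening at its end, in the units of the state.
- manip.get_obs(): the state, without advancing time (a new reading comes with each control period).
- manip.grab_frame(name): name is "scene" or "side" or "wrist"; returns a dict with "frame" (384x512x3 uint8, red, green, blue), "depth" (384x512 float32, mm along the optical axis (not along the pixel's ray), 0 where there is no reading), "fov_y" (degrees; the focal length in pixels is half the picture's height over the tangent of half this angle, whatever the lens; pixels are square), "cx", "cy" (the principal point, pixels), "dist" ([k1, k2, p1, p2, k3] as OpenCV has them; the pictures are not rectified), "camera_from_world" (4x4, takes a point from world to camera coordinates). Camera axes: x right, y up, looking along -z (the intrinsics and any distortion apply to the point x, -y, -z); pixel columns grow to the right and rows downward; lengths in mm; the calibration is good to about 2 mm. A picture is of the moment at which its call begins.
- manip.sign_off(): hands the job in, once; it reports no verdict.
The state is a dict: "t": time; "qpos": joint angles; "qd": joint speeds; "effort": joint torques, N m; "ee_pos": TCP position; "ee_rot": TCP orientation; "wrist_force": force on the tool from outside, world axes, zero at the start; "wrist_torque": the same for the moment, N m; "finger_gap": opening from 0.0 (shut) to 1.0 (fully open).
Only numpy, scipy, OpenCV 4.12 (cv2) and the standard library are available. Lean on these libraries where they do the work, as an engineer would, in place of code of your own. Each camera call takes 0.05 s, during which the arm holds its last target.

TASK

The feed drive is in gear: lift the lockout collar on its lever and bring the lever through the gate to neutral (towards the robot), collar dropped fully down again. Then tilt the parts bin open, stand every flanged blank that is in it upright on its flange inside the rim of the steel pallet, and shut the bin fully. Last, lift the collar and push the lever back through the gate to run, again with the collar fully down; never force the lever past the gate with the collar down, and leave the ring, the bottle and the spanner where they are.

Things in the scene. Friction and masses are not known exactly. Their poses are not given: they have to be found in the camera images.
- cabinet: blue sheet-steel cabinet fixed on the bench, 140 deep (x) x 278 wide (y) x 195 mm high, with one grey-fronted tilt-out bin across its upper part. Origin: centre of its underside; its +x axis points from its front to its back (the front faces the robot, roughly), +z up. Roofed: the bin is reached only by tilting it out. Place and yaw vary; on the robot's left or right
- bin_hinge (a point): middle of the bin's bottom pivot line, which runs along the cabinet's y axis, 68 mm before the cabinet's centre and 70 mm above the bench
- bin (a joint): tilt of the bin in rad: 0 shut, 0.65 fully open (its top has come out towards the robot). The hinge is stiff (about 0.6 N m) and the bin stays where it is left; pulling it open by the handle takes about 10 N
- bin_frame (a point): frame of the bin, tilting with it: origin on the middle of the pivot line, x to the bin's back, z up when shut. Front panel 6 mm thick, inner face at x = 0, top edge at z = 100 mm; floor's upper face z = 6 mm; back wall x = 66, 50 mm high; sides y = +-130, 30 mm high; dividers y = -64, 0, 64, up to z = 30 mm, make four bays for one blank each; tilted, the blanks stay standing on the bin floor
- bin_handle (a point): middle of the bin's bar handle, a round bar 11 mm thick, 130 mm long along y, whose axis is 45 mm in front of the bin's front panel; in the bin's frame at x = -51, z = 118 mm, so higher than the panel's top edge. Its two sloping posts are 112 mm apart. Moves and turns with the bin
- gearbox: green feed gearbox with a grey motor behind it, fixed on the bench; green housing 130 (x) x 110 (y) x 108 mm high. Origin: underside; +x points away from the robot (roughly), +z up. Top gate slot along x for the lever; two steel teeth, 20 mm long in x, at either side of the middle of the slot, 25 mm higher than the housing's top, stop the collar's foot. Place and yaw vary
- lever_pivot (a point): pivot of the lever, inside the housing, 50 mm above the bench; the lever swings about the gearbox's y axis through this point
- lever (a joint): lever angle from vertical in rad, range -0.46 to 0.46: positive leans away from the robot (gearbox +x). Run = the far pocket (about 0.27 to 0.46), neutral = the near pocket (-0.46 to -0.27). With the collar down the teeth block it between the pockets. Stays where it is left (friction 0.35 N m)
- collar (a joint): lift of the lockout collar along the lever, m: 0 fully down, 0.018 fully up; a spring pulls it down with 3.6 N (down) to 5.8 N (up). It must be lifted 12 mm or more to pass over the teeth, and drops back by itself when let go in a pocket
- collar_grip (a point): point on the lever axis in the round knurled grip of the collar: 137 mm from the pivot when the collar is down, more when it is lifted. Grip: 40 mm diameter, 30 mm long, from 19 mm below to 11 mm above this point along the lever. Its z axis points up along the lever. Above it only the lever's end with a flat cap of 26 mm diameter, whose top is 173 mm from the pivot
- pallet: loose square steel pallet, 160 x 160 mm, on the bench between cabinet and gearbox, 1.3 kg; floor 6 mm thick, rim 16 mm high over the bench and 6 mm thick, inside 148 x 148 mm. Origin: centre of its underside, z up
- blank1: bright aluminium flanged blank, one of two to four alike (absent ones read None): round flange 54 mm diameter, 20 mm high, with a round stem 24 mm diameter on it up to 85 mm in all; about 0.2 kg. Origin: centre of the flange's underside; z along the stem. Starts in a bay of the shut bin, standing on the bin's floor, flange a few mm from the front panel
- blank2: bright aluminium flanged blank, one of two to four alike (absent ones read None): round flange 54 mm diameter, 20 mm high, with a round stem 24 mm diameter on it up to 85 mm in all; about 0.2 kg. Origin: centre of the flange's underside; z along the stem. Starts in a bay of the shut bin, standing on the bin's floor, flange a few mm from the front panel
- blank3: bright aluminium flanged blank, one of two to four alike (absent ones read None): round flange 54 mm diameter, 20 mm high, with a round stem 24 mm diameter on it up to 85 mm in all; about 0.2 kg. Origin: centre of the flange's underside; z along the stem. Starts in a bay of the shut bin, standing on the bin's floor, flange a few mm from the front panel
- blank4: bright aluminium flanged blank, one of two to four alike (absent ones read None): round flange 54 mm diameter, 20 mm high, with a round stem 24 mm diameter on it up to 85 mm in all; about 0.2 kg. Origin: centre of the flange's underside; z along the stem. Starts in a bay of the shut bin, standing on the bin's floor, flange a few mm from the front panel
- seal_ring: bystander: black rubber ring, 100 mm across, 16 mm high, lying beyond the work; leave alone
- water_bottle: bystander: clear bottle, 66 mm diameter, 190 mm high, standing at the robot's left; leave alone
- spanner: bystander: steel spanner, 190 mm long, lying on the bench at the robot's right; leave alone
Not all that is in view belongs to the job. What is meant by the pallet is not yellow, and is the smaller of those in its own colour.

How it is judged:
By the outcome, as a careful person would: the job done as asked, in the order asked, and still so for the second after the job is handed in, with the robot touching nothing.
Of blank1, blank2, blank3, blank4 only 2 to 4 are there at a start; the rules pass over those that are not, and their reading is None.
At some moment in a run one of blank1, blank2, blank3, blank4, pallet may be knocked a few centimetres aside while the robot is not near it.
It also fails if it takes over 210 s, if anything falls off the work surface, if the arm or the gripper's body presses on something with over 40 N, if the wrist force passes 120 N, or if a joint passes its speed limit or range.

## Working session

There is one attempt and no reset: what is moved stays moved. The work goes in short steps, Python scripts to look and compute and a tool call to move; the robot and the scene stay as the last step left them, time stands still between calls to the robot, and variables do not carry over. Pictures are saved under pics/ and viewed, and the job is handed in when it is done.

Besides the shell and the picture viewer there is one more tool, called after "Call:" as name(argument=value, ...), one argument or row to a line, values as JSON. servo_tool: Moves the arm, as the interface text tells. Shift numbers are shares of 30 mm and turn numbers shares of 5 degrees, none past 1 either way. Its arguments: {"type":"object","properties":{"targets":{"type":"array","items":{"type":"array","items":{"type":"number","minimum":-1,"maximum":1}}},"newtons":{"type":"number"}},"required":["targets"]}

```bash
mkdir -p pics; ls; cat > h.py <<'E'
import numpy as np, cv2
from workcell import manip
def grab(n,fn=None):
    f=manip.grab_frame(n); 
    np.savez('%s.npz'%n,**{k:np.array(v) for k,v in f.items()})
    if fn: cv2.imwrite('pics/'+fn,cv2.cvtColor(f['frame'],cv2.COLOR_RGB2BGR))
    return f
def load(n): return dict(np.load('%s.npz'%n))
def K(f):
    h=f['frame'].shape[0]; fl=h/2/np.tan(np.radians(float(f['fov_y']))/2)
    return np.array([[fl,0,float(f['cx'])],[0,fl,float(f['cy'])],[0,0,1.]])
def rays(f,uv):
    uv=np.asarray(uv,float).reshape(-1,1,2)
    p=cv2.undistortPoints(uv,K(f),np.asarray(f['dist'],float)).reshape(-1,2)
    d=np.c_[p[:,0],-p[:,1],-np.ones(len(p))]
    T=np.asarray(f['camera_from_world']); R=T[:3,:3]
    return -R.T@T[:3,3], d@R   # origin, dirs (unit depth)
def onz(f,uv,z):
    o,d=rays(f,uv); s=(z-o[2])/d[:,2]; return o+d*s[:,None]
def bydepth(f,uv):
    o,d=rays(f,uv); uv=np.asarray(uv,int).reshape(-1,2); s=f['depth'][uv[:,1],uv[:,0]]
    return o+d*s[:,None]
def cloud(f):
    h,w=f['depth'].shape; u,v=np.meshgrid(np.arange(w),np.arange(h))
    P=bydepth(f,np.c_[u.ravel(),v.ravel()]).reshape(h,w,3); P[f['depth']<=0]=np.nan; return P
def proj(f,P):
    T=np.asarray(f['camera_from_world']); c=np.asarray(P,float).reshape(-1,3)@T[:3,:3].T+T[:3,3]
    c=c*[1,-1,-1]
    return cv2.projectPoints(c,np.zeros(3),np.zeros(3),K(f),np.asarray(f['dist'],float))[0].reshape(-1,2)
def Rq(q):
    from scipy.spatial.transform import Rotation as R
    return R.from_quat([q[1],q[2],q[3],q[0]])
E
python3 - <<'E'
from h import *
for n in ('scene','side','wrist'):
    f=grab(n,n+'0.png'); print(n,f['fov_y'],f['cx'],f['cy'],f['dist']); o,d=rays(f,[[256,192]]); print(o,d)
print(manip.get_obs())
E
```

```text
pics
scene 43.95082805291078 251.20360033674987 196.21902108700755 [-0.10279215  0.          0.          0.          0.        ]
[ 651.23467753  453.35599261 1427.99946559] [[-0.11717238 -0.31881377 -0.94064269]]
side 51.83328853190603 254.18829580662282 194.79515777137556 [0.00952683 0.         0.         0.         0.        ]
[ -13.29009673 -743.51858324 1018.5560907 ] [[ 0.41349511  0.60939085 -0.67656164]]
wrist 66.37154984590586 261.3672238926287 191.83477039946186 [-0.0191114  0.         0.         0.         0.       ]
[ 55.66221491 577.49885585 372.32830191] [[ 0.29377253 -0.08971054 -0.95183208]]
{'t': 0.15, 'qpos': array([ 1.19838962e+00,  3.13814631e-01,  4.52449989e-02,  1.30363442e+00,
       -3.46940211e-05,  1.43118557e+00]), 'qd': array([-1.54818557e-03, -2.23430781e-03,  5.00673364e-03,  3.55496244e-05,
       -3.04260384e-04, -6.49428171e-04]), 'effort': array([ 1.33221838e-03, -4.81064773e+01,  2.98815823e+01,  1.39410625e-02,
       -1.28491724e-04, -3.08757777e-06]), 'ee_pos': array([132.53185842, 559.11052049, 230.62335316]), 'ee_rot': array([-0.55442228,  0.55494615,  0.43812556, -0.43897232]), 'wrist_force': array([-0.05449088,  0.2164791 , -0.96278718]), 'wrist_torque': array([ 0.05067177, -0.01206946,  0.031438  ]), 'finger_gap': 1.0008745987510743}
```

View pics/scene0.png

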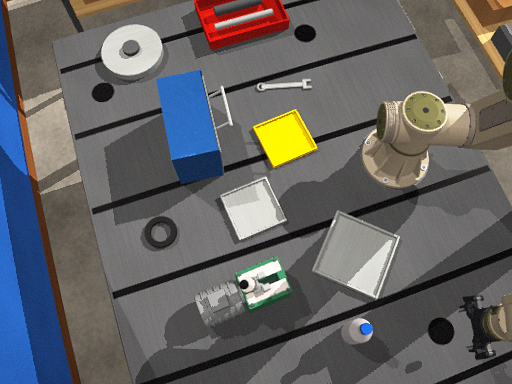

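View pics/side0.png

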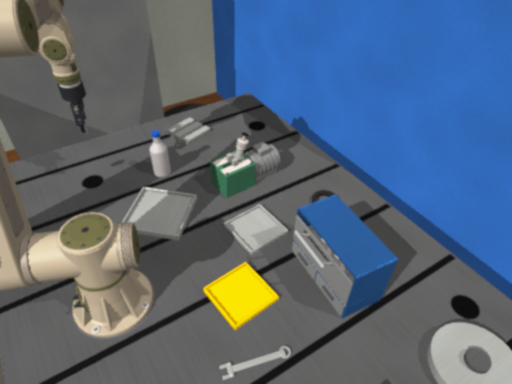

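View pics/wrist0.png

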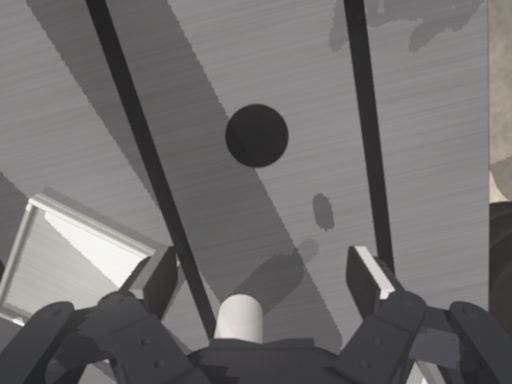

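Pallet candidates in the scene view: the yellow tray (285,138) is ruled out by colour, leaving a large grey tray (356,255) and a small grey tray (253,208). I choose the small one, between cabinet and gearbox. I'll measure it and check a close crop.

```bash
cat > m1.py <<'E'
from h import *
f=load('scene'); s=load('side'); 
P=cloud(f); Q=cloud(s)
hsv=cv2.cvtColor(f['frame'],cv2.COLOR_RGB2HSV); hs2=cv2.cvtColor(s['frame'],cv2.COLOR_RGB2HSV)
def rect(X):
    r=cv2.minAreaRect(X[:,:2].astype(np.float32)); return np.round(r[0],1),np.round(r[1],1),round(r[2],2)
for nm,I,C,H in(('scene',f,P,hsv),('side',s,Q,hs2)):
    z=C[...,2]; x=C[...,0]; y=C[...,1]
    bench=(x>300)&(x<800)&(abs(y)<400)
    print(nm,'bench z',np.nanmedian(z[bench]))
    blue=(H[...,0]>100)&(H[...,0]<120)&(H[...,1]>120)&(x<900)&(x>200)&(y<200)
    top=blue&(abs(z-195)<6); print('cab top',top.sum(),np.nanmedian(z[top]),rect(C[top]))
    gr=(H[...,0]>55)&(H[...,0]<90)&(H[...,1]>80)&(z>98)&(z<118)&(x>200)&(x<900); print('green top',gr.sum(),np.nanmedian(z[gr]),rect(C[gr]))
    lev=(z>135)&(z<240)&(x>300)&(x<800)&(y>50)&(y<400)
    for lo in range(130,240,10):
        m=lev&(z>=lo)&(z<lo+10)
        if m.sum()>3: print(lo,m.sum(),np.round(np.nanmean(C[m],0),1), rect(C[m])[1])
    pal=(z>9)&(z<25)&(x>350)&(x<800)&(H[...,1]<60)
    n,l,st,c=cv2.connectedComponentsWithStats(pal.astype(np.uint8))
    for i in range(1,n):
        if st[i,4]>150: print('pal',c[i],st[i,4],rect(C[l==i]),np.nanmedian(z[l==i]))
E
python3 m1.py
python3 - <<'E'
import cv2
a=cv2.imread('pics/scene0.png')[150:345,150:410]; b=cv2.imread('pics/side0.png')[110:330,190:410]
cv2.imwrite('pics/c1.png',cv2.resize(a,None,fx=3,fy=3)); cv2.imwrite('pics/c2.png',cv2.resize(b,None,fx=2.7,fy=2.7))
E
```

```text
scene bench z 1.0375025577541237
cab top 3717 193.77196752710393 (array([ 611.6, -266.4]), array([284.1, 138.1]), 84.32)
green top 424 106.6414615533497 (array([554.3, 263.1]), array([130. , 109.4]), 3.69)
130 21 [560.9 268.8 136.4] [32.9 43.3]
140 7 [576.  270.7 142.2] [18.5  4.2]
160 7 [583.6 275.8 167.7] [31.3  6.1]
170 15 [582.9 272.  175.7] [34.9 10.3]
180 66 [599.  269.3 186.3] [39.8 34.2]
190 59 [592.2 266.3 193.2] [33.8 20.4]
200 13 [615.5 265.1 208.1] [22.4 11.2]
210 61 [609.6 266.  213.8] [22.7 20.5]
pal [252.85894207 208.25440806] 397 (array([501.8,  19.5]), array([160.3, 161.7]), 4.59) 13.84447445298315
pal [167.96707819 228.90946502] 243 (array([773.6,  -2.3]), array([52.1, 97.9]), 0.02) 14.52261685397798
side bench z 3.7386085217267464
cab top 3746 194.7556377573846 (array([ 613. , -267.6]), array([281.7, 144.2]), 84.16)
green top 133 104.52102828441627 (array([555.4, 255.3]), array([126.8, 105.6]), 3.94)
130 12 [576.9 254.  136.9] [47.5 37.6]
140 20 [584.7 255.8 145. ] [16.7 27.8]
150 22 [588.3 255.7 155.1] [17.9 33.2]
160 15 [592.  252.4 165.8] [21.2 40.2]
170 32 [594.  251.8 174.6] [21.6 40.6]
180 41 [600.6 255.6 185.6] [36.6 39.9]
190 32 [598.9 261.6 193.7] [30.5 25.6]
200 7 [612.  260.7 204. ] [ 8.3 19.3]
210 22 [612.  262.7 213. ] [17.2 23.8]
pal [120.10679612  58.6407767 ] 206 (array([ 550.3, 1526.3]), array([400.4,  33.8]), 0.11) 17.073941314304648
pal [188.31616341 129.59857904] 563 (array([568. , 673.6]), array([148.3, 148.6]), 17.46) 18.082132450739664
pal [256.22752809 228.0505618 ] 356 (array([505.4,  15.7]), array([162.9, 164. ]), 5.05) 14.13057818723388
pal [317.45142857 282.23428571] 175 (array([ 540.9, -260.7]), array([266.7,   6.5]), 84.44) 16.58705657585824
```

View pics/c1.png

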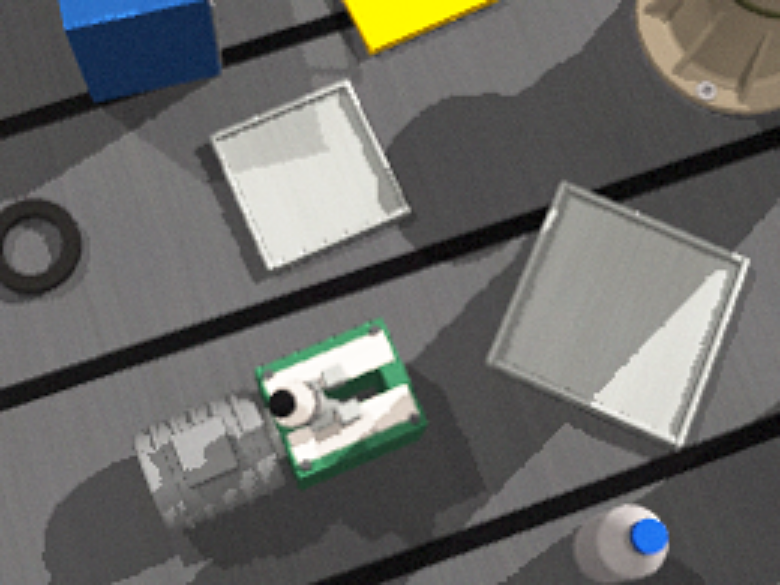

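View pics/c2.png

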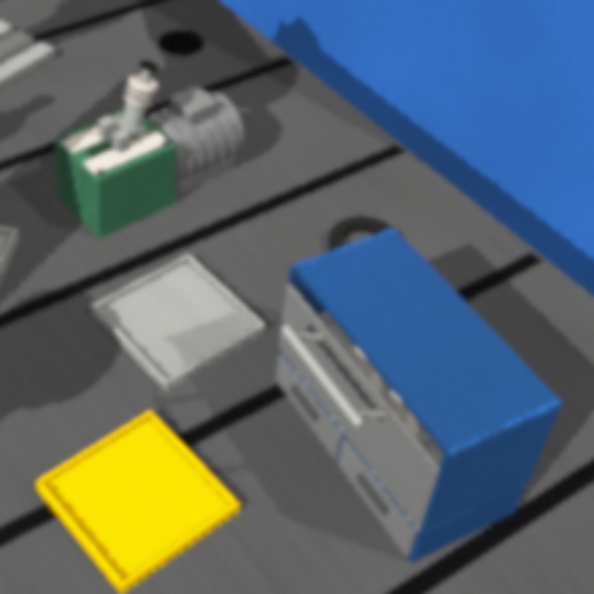

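```bash
cat >> h.py <<'E'
from scipy.spatial.transform import Rotation as Rot
def tri(obs):
    A=np.zeros((3,3));b=np.zeros(3)
    for f,uv in obs:
        o,d=rays(f,[uv]); d=d[0]/np.linalg.norm(d[0]); M=np.eye(3)-np.outer(d,d); A+=M;b+=M@o
    x=np.linalg.solve(A,b)
    return x,[np.linalg.norm((np.eye(3)-np.outer(d,d))@(x-o)) for f,uv in obs for o,d in [(lambda r:(r[0],r[1][0]/np.linalg.norm(r[1][0])))(rays(f,[uv]))]]
def frame(yaxis,xhint):
    y=np.array(yaxis,float);y/=np.linalg.norm(y); x=np.array(xhint,float);x-=y*(x@y);x/=np.linalg.norm(x)
    return Rot.from_matrix(np.c_[x,y,np.cross(x,y)])
def plan(pos,R,n=None,g=1,p0=None,R0=None):
    o=manip.get_obs(); p0=o['ee_pos'] if p0 is None else p0; R0=Rq(o['ee_rot']) if R0 is None else R0
    rv=(R0.inv()*R).as_rotvec(); d=np.array(pos)-p0
    m=int(np.ceil(max(np.linalg.norm(d)/30,np.linalg.norm(rv)/np.radians(5),1))); n=n or m
    rows=[]
    for k in range(n):
        Rk=R0*Rot.from_rotvec(rv*k/n)
        rows.append([round(float(v),2) for v in np.r_[rv/n/np.radians(5),Rk.inv().apply(d/n)/30]]+[g])
    print('n',n,'dist',np.round(d,1),'ang',np.round(np.degrees(rv),1)); print(rows); return rows
def st():
    o=manip.get_obs(); R=Rq(o['ee_rot']).as_matrix(); print('t',round(o['t'],2),'p',np.round(o['ee_pos'],1),'F',np.round(o['wrist_force'],1),'M',np.round(o['wrist_torque'],2),'gap',round(o['finger_gap'],3)); print('x',R[:,0].round(3),'y',R[:,1].round(3),'q',np.round(o['qpos'],2))
E
python3 - <<'E'
from h import *
f=load('scene');s=load('side'); st()
print(tri([(f,(244.3,284.3)),(s,(245.6,135.2))]))
E
python3 - <<'E'
import cv2
a=cv2.imread('pics/scene0.png')[255:315,225:300]; b=cv2.imread('pics/side0.png')[125:205,200:280]
cv2.imwrite('pics/c3.png',cv2.hconcat([cv2.resize(a,(400,320),interpolation=2),cv2.resize(b,(320,320),interpolation=2)]))
E
```

```text
t 0.15 p [132.5 559.1 230.6] F [-0.1  0.2 -1. ] M [ 0.05 -0.01  0.03] gap 1.001
x [ 0.231  0.973 -0.001] y [-0.    -0.001 -1.   ] q [ 1.2   0.31  0.05  1.3  -0.    1.43]
(array([613.31458849, 264.81790644, 204.34796544]), [np.float64(3.7284571002553295), np.float64(3.7284571002552744)])
```

View pics/c3.png

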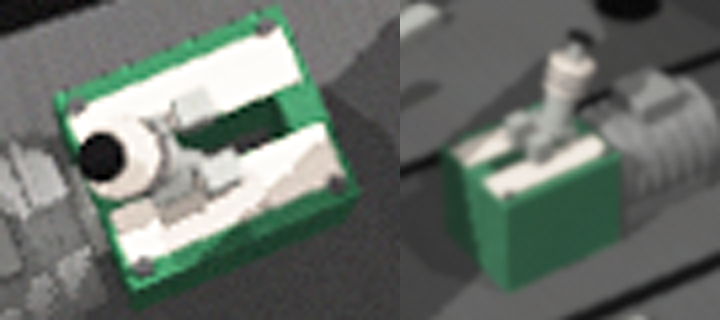

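```bash
python3 - <<'E'
from h import *
o=manip.get_obs();R0=Rq(o['ee_rot'])
a=np.radians(3.7); R=frame([0,0,-1],[-np.sin(a),np.cos(a),0])
plan([132,559,310],R0)
plan([590,262,310],R,p0=np.array([132,559,310.]))
E
```

```text
n 3 dist [-0.5 -0.1 79.4] ang [0. 0. 0.]
[[0.0, 0.0, 0.0, -0.0, -0.88, 0.01, 1], [0.0, 0.0, 0.0, -0.0, -0.88, 0.01, 1], [0.0, 0.0, 0.0, -0.0, -0.88, 0.01, 1]]
n 19 dist [ 458. -297.    0.] ang [ -0.  -17.   -0.1]
[[-0.0, -0.18, -0.0, -0.32, 0.0, -0.9, 1], [-0.0, -0.18, -0.0, -0.34, 0.0, -0.9, 1], [-0.0, -0.18, -0.0, -0.35, 0.0, -0.89, 1], [-0.0, -0.18, -0.0, -0.36, 0.0, -0.89, 1], [-0.0, -0.18, -0.0, -0.38, 0.0, -0.88, 1], [-0.0, -0.18, -0.0, -0.39, 0.0, -0.87, 1], [-0.0, -0.18, -0.0, -0.4, 0.0, -0.87, 1], [-0.0, -0.18, -0.0, -0.42, 0.0, -0.86, 1], [-0.0, -0.18, -0.0, -0.43, 0.0, -0.85, 1], [-0.0, -0.18, -0.0, -0.45, 0.0, -0.85, 1], [-0.0, -0.18, -0.0, -0.46, 0.0, -0.84, 1], [-0.0, -0.18, -0.0, -0.47, 0.0, -0.83, 1], [-0.0, -0.18, -0.0, -0.48, 0.0, -0.83, 1], [-0.0, -0.18, -0.0, -0.5, 0.0, -0.82, 1], [-0.0, -0.18, -0.0, -0.51, 0.0, -0.81, 1], [-0.0, -0.18, -0.0, -0.52, 0.0, -0.8, 1], [-0.0, -0.18, -0.0, -0.54, 0.0, -0.79, 1], [-0.0, -0.18, -0.0, -0.55, 0.0, -0.79, 1], [-0.0, -0.18, -0.0, -0.56, 0.0, -0.78, 1]]
```

Call:
servo_tool(
  targets=[
    [0,0,0,0,-0.9,0,1],
    [0,0,0,0,-0.9,0,1],
    [0,0,0,0,-0.9,0,1],
    [0,-0.18,0,-0.3,0,-0.9,1],
    [0,-0.18,0,-0.34,0,-0.9,1],
    [0,-0.18,0,-0.35,0,-0.9,1],
    [0,-0.18,0,-0.36,0,-0.9,1],
    [0,-0.18,0,-0.38,0,-0.88,1],
    [0,-0.18,0,-0.4,0,-0.87,1],
    [0,-0.18,0,-0.4,0,-0.87,1],
    [0,-0.18,0,-0.42,0,-0.86,1],
    [0,-0.18,0,-0.43,0,-0.85,1],
    [0,-0.18,0,-0.45,0,-0.85,1],
    [0,-0.18,0,-0.46,0,-0.84,1],
  ],
)

```text
t: 1.32
ee_pos: [404.2, 382.9, 310.2]
ee_rot: [-0.509, 0.511, 0.486, -0.494]
wrist_force: [0.3, 0.4, -0.1]
finger_gap: 0.999
```

Call:
servo_tool(
  targets=[
    [0,-0.18,0,-0.5,0,-0.83,1],
    [0,-0.18,0,-0.5,0,-0.83,1],
    [0,-0.18,0,-0.5,0,-0.83,1],
    [0,-0.18,0,-0.53,0,-0.8,1],
    [0,-0.18,0,-0.53,0,-0.8,1],
    [0,-0.18,0,-0.53,0,-0.8,1],
    [0,-0.18,0,-0.53,0,-0.78,1],
    [0,0,0,0,0,0,1],
  ],
)

```text
t: 1.98
ee_pos: [586.3, 265.0, 305.6]
ee_rot: [0.481, -0.482, -0.512, 0.524]
wrist_force: [-1.1, 0.1, -0.1]
finger_gap: 0.994
```

```bash
python3 - <<'E'
from h import *
st(); grab('wrist','w1.png')
E
```

```text
t 1.98 p [586.3 265.  305.6] F [-1.1  0.1 -0.1] M [-0.02  0.04  0.02] gap 0.994
x [-0.072  0.997 -0.012] y [-0.011 -0.013 -1.   ] q [ 0.3   0.47  0.46  1.57 -0.01  0.23]
```

View pics/w1.png

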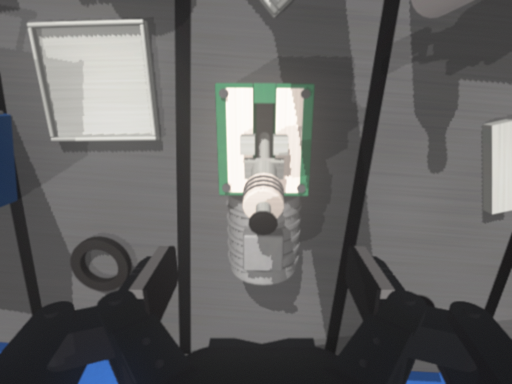

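```bash
python3 - <<'E'
from h import *
f=load('wrist')
hsv=cv2.cvtColor(f['frame'],cv2.COLOR_RGB2HSV)
m=((hsv[...,0]>60)&(hsv[...,0]<90)&(hsv[...,1]>100)).astype(np.uint8)
n,l,s,c=cv2.connectedComponentsWithStats(m); i=1+s[1:,4].argmax()
u=np.argwhere(l==i)[:,::-1]; 
hull=cv2.convexHull(u.astype(np.int32)).reshape(-1,2)
X=onz(f,hull,108); r=cv2.minAreaRect(X[:,:2].astype(np.float32)); print('green',r)
g=cv2.cvtColor(f['frame'],cv2.COLOR_RGB2GRAY)
k=np.zeros_like(g);k[195:240,240:290]=1
v=np.argwhere((g<50)&(k>0))[:,::-1]; print(len(v),v.mean(0), (v.min(0)+v.max(0))/2)
print('cap',onz(f,[(v.min(0)+v.max(0))/2],215),bydepth(f,[v.mean(0)]))
P=cloud(f); z=P[...,2]
cap=(z>200)&(z<230)&(P[...,0]>560)&(P[...,0]<660)&(abs(P[...,1]-265)<40)&(g<60); print('cap cloud',cap.sum(),np.nanmean(P[cap],0))
m2=(z>8)&(z<25)&(P[...,0]>400)&(P[...,0]<650)&(P[...,1]<120)&(P[...,1]>-90)
n,l,s,c=cv2.connectedComponentsWithStats(m2.astype(np.uint8)); i=1+s[1:,4].argmax(); print('pallet',cv2.minAreaRect(P[l==i][:,:2].astype(np.float32)))
E
```

```text
Traceback (most recent call last):
ValueError: attempt to get argmax of an empty sequence
```

```bash
python3 - <<'E'
from h import *
f=load('wrist')
hsv=cv2.cvtColor(f['frame'],cv2.COLOR_RGB2HSV)
print(f['frame'][100,220],f['frame'][90,265],hsv[90,265])
r0=f['frame'].astype(int)
m=((r0[...,1]>r0[...,0]+30)&(r0[...,1]>r0[...,2]+10)).astype(np.uint8)
n,l,s,c=cv2.connectedComponentsWithStats(m); print(n,s[1:,4]); i=1+s[1:,4].argmax()
u=np.argwhere(l==i)[:,::-1]; 
hull=cv2.convexHull(u.astype(np.int32)).reshape(-1,2)
X=onz(f,hull,108); r=cv2.minAreaRect(X[:,:2].astype(np.float32)); print('green',r)
g=cv2.cvtColor(f['frame'],cv2.COLOR_RGB2GRAY)
k=np.zeros_like(g);k[195:240,240:290]=1
v=np.argwhere((g<50)&(k>0))[:,::-1]; print(len(v),v.mean(0), (v.min(0)+v.max(0))/2)
print('cap',onz(f,[(v.min(0)+v.max(0))/2],215),bydepth(f,[v.mean(0)]))
P=cloud(f); z=P[...,2]
cap=(z>200)&(z<230)&(P[...,0]>560)&(P[...,0]<660)&(abs(P[...,1]-265)<40)&(g<60); print('cap cloud',cap.sum(),np.nanmean(P[cap],0))
m2=(z>8)&(z<25)&(P[...,0]>400)&(P[...,0]<650)&(P[...,1]<120)&(P[...,1]>-90)
n,l,s,c=cv2.connectedComponentsWithStats(m2.astype(np.uint8)); i=1+s[1:,4].argmax(); print('pallet',cv2.minAreaRect(P[l==i][:,:2].astype(np.float32)))
E
```

```text
[107 161 126] [112 168 132] [ 71  85 168]
4 [1892  191   31]
green ((553.4830932617188, 262.8572692871094), (127.71723175048828, 107.65740966796875), 3.806694507598877)<stdin>:13: RuntimeWarning: Mean of empty slice.
  ret = um.true_divide(
Traceback (most recent call last):
ValueError: zero-size array to reduction operation minimum which has no identity
```

```bash
python3 - <<'E'
from h import *
f=load('wrist')
g=cv2.cvtColor(f['frame'],cv2.COLOR_RGB2GRAY); print(g[215:228:3,255:272:4], g.min())
k=np.zeros_like(g);k[200:236,245:282]=1
v=np.argwhere((g<g[221,263]+15)&(k>0))[:,::-1]; print(len(v),v.mean(0), (v.min(0)+v.max(0))/2)
print('cap',onz(f,[(v.min(0)+v.max(0))/2],215),bydepth(f,[v.mean(0)]))
P=cloud(f); z=P[...,2]
m2=(z>8)&(z<25)&(P[...,0]>400)&(P[...,0]<650)&(P[...,1]<120)&(P[...,1]>-90)
n,l,s,c=cv2.connectedComponentsWithStats(m2.astype(np.uint8)); i=1+s[1:,4].argmax(); print('pallet',cv2.minAreaRect(P[l==i][:,:2].astype(np.float32)))
E
```

```text
[[69 72 71 68 67]
 [68 67 67 66 65]
 [66 66 65 64 64]
 [65 63 63 64 62]
 [64 63 62 62 62]] 22
489 [263.00408998 223.46830266] [263.  223.5]
cap [[609.36726158 267.26247761 215.        ]] [[609.7501341  267.28800563 214.04117003]]
pallet ((502.28643798828125, 18.249473571777344), (161.15524291992188, 162.59837341308594), 4.754176616668701)
```

```bash
cat >> h.py <<'E'
a0=np.radians(3.75); GX=np.array([np.cos(a0),np.sin(a0),0]);GY=np.array([-np.sin(a0),np.cos(a0),0]);PIV=np.array([553.8,263,50.])
def levpose(th,L):
    u=np.sin(th)*GX+np.cos(th)*np.array([0,0,1]); return PIV+L*u, frame(-u,GY)
def levread():
    o=manip.get_obs(); R=Rq(o['ee_rot']).as_matrix(); d=o['ee_pos']-PIV; x,y,z=d@GX,d@GY,d[2]
    print('L',round(np.hypot(x,z),1),'th_pos',round(np.arctan2(x,z),3),'y',round(y,1),'th_tool',round(np.arctan2(-R[:,1]@GX,-R[2,1]),3))
E
python3 - <<'E'
from h import *
p,R=levpose(.33,200); a=plan(p,R); p2,_=levpose(.33,114); plan(p2,R,p0=p,R0=R)
E
```

```text
n 4 dist [ 34.    1.1 -66.5] ang [18.2  0.3 -0.7]
[[0.91, 0.01, -0.04, -0.01, 0.55, -0.29, 1], [0.91, 0.01, -0.04, -0.01, 0.53, -0.33, 1], [0.91, 0.01, -0.04, -0.01, 0.5, -0.37, 1], [0.91, 0.01, -0.04, -0.01, 0.47, -0.41, 1]]
n 3 dist [-27.8  -1.8 -81.4] ang [0. 0. 0.]
[[0.0, 0.0, 0.0, -0.0, 0.96, 0.0, 1], [0.0, 0.0, 0.0, -0.0, 0.96, 0.0, 1], [0.0, 0.0, 0.0, -0.0, 0.96, 0.0, 1]]
```

Call:
servo_tool(
  targets=[
    [0.91,0,0,0,0.4,-0.3,1],
    [0.91,0,0,0,0.4,-0.35,1],
    [0.91,0,0,0,0.4,-0.4,1],
    [0.9,0,0,0,0.4,-0.4,1],
    [0,0,0,0,0,0,1],
  ],
)

```text
t: 2.45
ee_pos: [613.9, 269.8, 247.0]
ee_rot: [0.554, -0.396, -0.419, 0.601]
wrist_force: [1.4, -0.2, -6.2]
finger_gap: 1.0
```

```bash
python3 - <<'E'
from h import *
st();levread(); p,R=levpose(.33,200); a=plan(p,R)
E
```

```text
t 2.45 p [613.9 269.8 247. ] F [ 1.4 -0.2 -6.2] M [ 0.05 -0.49  0.01] gap 1.0
x [-0.073  0.997 -0.013] y [-0.334 -0.036 -0.942] q [0.27 0.92 1.07 2.06 0.05 0.19]
L 206.0 th_pos 0.298 y 2.9 th_tool 0.342
n 1 dist [ 4.5 -2.6 -7.8] ang [-0.7  0.2 -0.8]
[[-0.14, 0.04, -0.16, -0.09, 0.2, -0.22, 1]]
```

Call:
servo_tool(
  targets=[
    [0,0,0,-0.09,0.2,-0.22,1],
    [0,0,-0.1,0,0.7,0,1],
    [0,0,0,0,0.7,0,1],
    [0,0,0,0,0,0,1],
  ],
)

```text
t: 2.78
ee_pos: [602.9, 269.1, 186.1]
ee_rot: [0.557, -0.392, -0.418, 0.601]
wrist_force: [-0.6, 0.0, -0.8]
finger_gap: 0.999
```

```bash
python3 - <<'E'
from h import *
st();levread(); p,R=levpose(.33,114); a=plan(p,R); grab('side','s2.png'); grab('scene','sc2.png')
a=cv2.imread('pics/s2.png')[80:200,180:300]; b=cv2.imread('pics/sc2.png')[230:330,200:310]
cv2.imwrite('pics/c4.png',cv2.hconcat([cv2.resize(a,(400,400),interpolation=2),cv2.resize(b,(400,400),interpolation=2)]))
E
```

```text
t 2.78 p [602.9 269.1 186.1] F [-0.6  0.  -0.8] M [ 0.05 -0.29  0.03] gap 0.999
x [-0.072  0.997 -0.007] y [-0.342 -0.031 -0.939] q [0.27 0.85 0.77 1.84 0.06 0.19]
L 144.8 th_pos 0.348 y 2.8 th_tool 0.351
n 2 dist [-12.3  -3.7 -28.3] ang [-1.2  0.2 -0.5]
[[-0.12, 0.02, -0.05, -0.04, 0.51, 0.03, 1], [-0.12, 0.02, -0.05, -0.05, 0.51, 0.04, 1]]
```

View pics/c4.png

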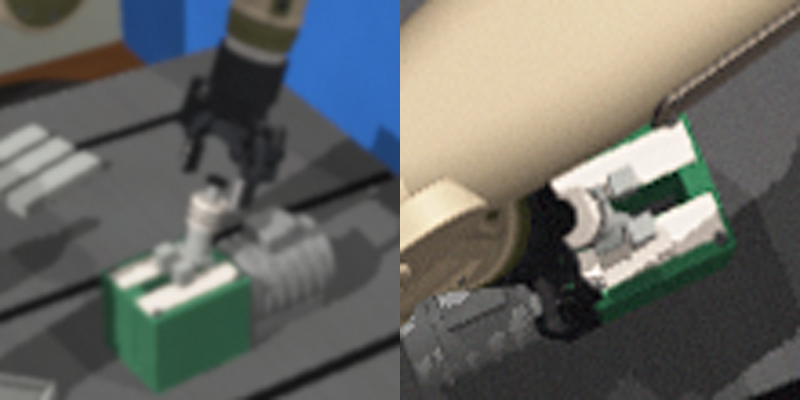

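The two crops show the open jaws straddling the lever cap (side crop about (215,185)), aligned with the lever. Next I descend and grip.

Call:
servo_tool(
  targets=[
    [-0.12,0,0,-0.05,0.5,0,1],
    [-0.1,0,0,-0.04,0.52,0,1],
    [0,0,0,0,0,0,1],
    [0,0,0,0,0,0,0],
  ],
  newtons=50,
)

```text
t: 3.22
ee_pos: [597.7, 268.7, 179.6]
ee_rot: [0.547, -0.404, -0.436, 0.589]
wrist_force: [-1.0, 0.4, 0.5]
finger_gap: 0.881
```

```bash
python3 - <<'E'
from h import *
st();levread(); p,R=levpose(.33,114); a=plan(p,R)
E
```

```text
t 3.22 p [597.7 268.7 179.6] F [-1.   0.4  0.5] M [ 0.01 -0.25  0.04] gap 0.881
x [-0.074  0.997 -0.   ] y [-0.292 -0.022 -0.956] q [0.27 0.77 0.63 1.72 0.06 0.19]
L 136.9 th_pos 0.329 y 2.8 th_tool 0.297
n 1 dist [ -7.   -3.3 -21.7] ang [ 1.9  0.5 -0.2]
[[0.37, 0.1, -0.03, -0.09, 0.76, 0.02, 1]]
```

Call:
servo_tool(
  targets=[
    [0.2,0,0,-0.05,0.4,0,0.8],
    [0.1,0,0,-0.03,0.4,0,0.8],
    [0.1,0,0,0,0.2,0,0.8],
  ],
)

```text
t: 3.47
ee_pos: [592.5, 267.3, 159.2]
ee_rot: [0.552, -0.398, -0.431, 0.593]
wrist_force: [-0.1, -0.9, 1.0]
finger_gap: 0.899
```

```bash
python3 - <<'E'
from h import *
st();levread(); p,R=levpose(.33,114); a=plan(p,R)
E
```

```text
t 3.47 p [592.5 267.3 159.2] F [-0.1 -0.9  1. ] M [-0.02 -0.33  0.03] gap 0.899
x [-0.075  0.997  0.003] y [-0.312 -0.02  -0.95 ] q [0.27 0.78 0.59 1.69 0.06 0.18]
L 115.9 th_pos 0.342 y 1.7 th_tool 0.318
n 1 dist [-1.8 -1.9 -1.4] ang [0.7 0.6 0. ]
[[0.14, 0.12, 0.0, -0.06, 0.06, 0.05, 1]]
```

Call:
servo_tool(
  targets=[
    [0,0,0,0,0,0,-1],
    [0,0,0,0,0,0,-1],
    [0,0,0,0,0,0,-1],
    [0,0,0,0,0,0,-1],
    [0,0,0,0,0,0,-1],
    [0,0,0,0,0,0,-1],
  ],
  newtons=50,
)

```text
t: 3.97
ee_pos: [593.0, 265.3, 157.3]
ee_rot: [0.552, -0.398, -0.428, 0.594]
wrist_force: [-0.0, 0.2, -0.5]
finger_gap: 0.456
```

```bash
python3 - <<'E'
from h import *
st();levread(); p,R=levpose(.33,114); a=plan(p,R)
E
```

```text
t 3.97 p [593.  265.3 157.3] F [-0.   0.2 -0.5] M [-0.05 -0.15  0.06] gap 0.456
x [-0.074  0.997  0.001] y [-0.316 -0.023 -0.949] q [0.27 0.78 0.59 1.69 0.06 0.18]
L 114.2 th_pos 0.351 y -0.3 th_tool 0.322
n 1 dist [-2.3  0.1  0.6] ang [ 0.4  0.5 -0.1]
[[0.09, 0.09, -0.02, 0.01, 0.01, 0.08, 1]]
```

Call:
servo_tool(
  targets=[
    [0,0,0,0,-0.2,0,-1],
    [0,0,0,0,-0.2,0,-1],
    [0,0,0,0,-0.2,0,-1],
  ],
)

```text
t: 4.22
ee_pos: [597.8, 265.6, 171.4]
ee_rot: [0.553, -0.396, -0.427, 0.596]
wrist_force: [-1.1, -1.6, -7.4]
finger_gap: 0.452
```

```bash
python3 - <<'E'
from h import *
st();levread()
E
```

```text
t 4.22 p [597.8 265.6 171.4] F [-1.1 -1.6 -7.4] M [ 0.13 -0.71  0.01] gap 0.452
x [-0.074  0.997 -0.   ] y [-0.321 -0.024 -0.947] q [0.27 0.8  0.66 1.75 0.06 0.18]
L 129.2 th_pos 0.348 y -0.3 th_tool 0.328
```

Call:
servo_tool(
  targets=[
    [-0.69,0,0,0,0,0.26,-1],
    [-0.69,0,0,0,0.01,0.26,-1],
    [-0.69,0,0,0,0.01,0.26,-1],
    [-0.69,0,0,0,0.01,0.26,-1],
  ],
)

```text
t: 4.55
ee_pos: [583.2, 264.7, 167.8]
ee_rot: [0.499, -0.465, -0.499, 0.535]
wrist_force: [24.2, 1.8, -17.0]
finger_gap: 0.452
```

```bash
python3 - <<'E'
from h import *
st();levread()
E
```

```text
t 4.55 p [583.2 264.7 167.8] F [ 24.2   1.8 -17. ] M [ 0.37 -4.41 -0.33] gap 0.452
x [-0.07   0.998 -0.   ] y [-0.07  -0.005 -0.998] q [0.29 0.52 0.2  1.32 0.02 0.22]
L 121.4 th_pos 0.245 y -0.2 th_tool 0.07
```

```bash
python3 - <<'E'
from h import *
p,R=levpose(.33,125); plan(p,R,3,-1)
E
```

```text
n 3 dist [11.   1.   0.5] ang [14.9  0.3 -0.1]
[[0.99, 0.02, -0.0, 0.0, -0.01, -0.12, -1], [0.99, 0.02, -0.0, 0.0, -0.02, -0.12, -1], [0.99, 0.02, -0.0, 0.0, -0.03, -0.12, -1]]
```

Call:
servo_tool(
  targets=[
    [0.5,0,0,0,-0.05,-0.15,-1],
    [0.5,0,0,0,-0.05,-0.15,-1],
    [0.5,0,0,0,-0.05,-0.15,-1],
    [0.5,0,0,0,-0.05,-0.1,-1],
  ],
)

```text
t: 4.88
ee_pos: [594.4, 265.4, 172.6]
ee_rot: [0.536, -0.42, -0.452, 0.576]
wrist_force: [-0.9, -1.1, -7.1]
finger_gap: 0.456
```

```bash
python3 - <<'E'
from h import *
st();levread()
E
```

```text
t 4.88 p [594.4 265.4 172.6] F [-0.9 -1.1 -7.1] M [ 0.06 -0.9   0.15] gap 0.456
x [-0.072  0.997 -0.001] y [-0.238 -0.018 -0.971] q [0.27 0.7  0.5  1.6  0.05 0.2 ]
L 129.2 th_pos 0.32 y -0.3 th_tool 0.241
```

Call:
servo_tool(
  targets=[
    [-0.1,0,0,0,-0.07,0.25,-1],
    [-0.2,0,0,0,-0.05,0.3,-1],
    [-0.2,0,0,0,-0.03,0.3,-1],
  ],
)

```text
t: 5.13
ee_pos: [578.1, 264.3, 173.7]
ee_rot: [0.528, -0.432, -0.463, 0.566]
wrist_force: [2.9, 1.1, -7.4]
finger_gap: 0.454
```

```bash
python3 - <<'E'
from h import *
st();levread()
E
```

```text
t 5.13 p [578.1 264.3 173.7] F [ 2.9  1.1 -7.4] M [ 0.14 -1.56 -0.48] gap 0.454
x [-0.07   0.998 -0.001] y [-0.198 -0.015 -0.98 ] q [0.28 0.63 0.38 1.52 0.04 0.21]
L 126.0 th_pos 0.194 y -0.3 th_tool 0.2
```

Call:
servo_tool(
  targets=[
    [-0.2,0,0,0,-0.18,0.15,-1],
    [-0.4,0,0,0,-0.1,0.3,-1],
    [-0.4,0,0,0,-0.05,0.3,-1],
    [-0.4,0,0,0,-0.05,0.3,-1],
  ],
)

```text
t: 5.47
ee_pos: [552.0, 262.5, 184.0]
ee_rot: [0.5, -0.465, -0.497, 0.536]
wrist_force: [4.7, 1.2, -22.7]
finger_gap: 0.451
```

```bash
python3 - <<'E'
from h import *
st();levread()
E
```

```text
t 5.47 p [552.  262.5 184. ] F [  4.7   1.2 -22.7] M [ 0.39 -1.72  0.03] gap 0.451
x [-0.069  0.998 -0.002] y [-0.074 -0.007 -0.997] q [0.3  0.46 0.15 1.33 0.02 0.24]
L 134.0 th_pos -0.013 y -0.4 th_tool 0.075
```

Call:
servo_tool(
  targets=[
    [-0.6,0,0,0,0.03,0.3,-1],
    [-0.6,0,0,0,0.02,0.28,-1],
    [-0.6,0,0,0,0.0,0.28,-1],
  ],
)

```text
t: 5.72
ee_pos: [529.1, 261.0, 181.4]
ee_rot: [-0.459, 0.505, 0.54, -0.493]
wrist_force: [8.5, 0.7, -21.1]
finger_gap: 0.449
```

```bash
python3 - <<'E'
from h import *
st();levread()
E
```

```text
t 5.72 p [529.1 261.  181.4] F [  8.5   0.7 -21.1] M [ 0.42 -1.13 -0.03] gap 0.449
x [-0.068  0.998 -0.002] y [ 0.093  0.004 -0.996] q [ 0.34  0.29 -0.11  1.08 -0.03  0.27]
L 133.8 th_pos -0.186 y -0.4 th_tool -0.093
```

Call:
servo_tool(
  targets=[
    [-0.8,0,0,0,0.08,0.28,-1],
    [-0.8,0,0,0,0.06,0.25,-1],
    [-0.8,0,0,0,0.02,0.25,-1],
  ],
)

```text
t: 5.97
ee_pos: [506.1, 259.5, 174.1]
ee_rot: [-0.402, 0.552, 0.591, -0.43]
wrist_force: [1.6, 1.0, -7.3]
finger_gap: 0.453
```

```bash
python3 - <<'E'
from h import *
st();levread()
E
```

```text
t 5.97 p [506.1 259.5 174.1] F [ 1.6  1.  -7.3] M [0.01 0.88 0.14] gap 0.453
x [-0.068  0.998 -0.   ] y [ 0.306  0.02  -0.952] q [ 0.38  0.11 -0.41  0.75 -0.1   0.3 ]
L 133.0 th_pos -0.368 y -0.3 th_tool -0.312
```

Call:
servo_tool(
  targets=[
    [0,0,0,0,0.2,0,-1],
    [0,0,0,0,0.2,0,-1],
    [0,0,0,0,0.15,0,-1],
    [0,0,0,0,0,0,1],
    [0,0,0,0,0,0,1],
    [0,0,0,0,0,0,1],
    [0,0,0,0,0,0,1],
  ],
)

```text
t: 6.55
ee_pos: [512.7, 261.2, 162.3]
ee_rot: [-0.402, 0.551, 0.592, -0.43]
wrist_force: [0.2, 0.6, 0.7]
finger_gap: 0.987
```

```bash
python3 - <<'E'
from h import *
st();levread()
p,R=levpose(-.34,210); plan(p,R)
E
```

```text
t 6.55 p [512.7 261.2 162.3] F [0.2 0.6 0.7] M [ 0.02  0.26 -0.04] gap 0.987
x [-0.069  0.998  0.002] y [ 0.307  0.023 -0.951] q [ 0.38  0.13 -0.42  0.72 -0.09  0.3 ]
L 119.6 th_pos -0.351 y 0.9 th_tool -0.313
n 4 dist [-28.8  -2.8  85.6] ang [-1.6  0.2  0.2]
[[-0.08, 0.01, 0.01, -0.01, -0.75, 0.01, 1], [-0.08, 0.01, 0.01, -0.01, -0.75, 0.0, 1], [-0.08, 0.01, 0.01, -0.01, -0.75, -0.0, 1], [-0.08, 0.01, 0.01, -0.01, -0.75, -0.01, 1]]
```

Call:
servo_tool(
  targets=[
    [0,0,0,0,-0.6,0,1],
    [0,0,0,0,-0.8,0,1],
    [0,0,0,0,-0.8,0,1],
    [0,0,0,0,-0.8,0,1],
    [0.7,0,0,0,-0.8,0,1],
    [0.7,0,0,0,-0.8,0,1],
    [0.7,0,0,0,-0.5,0,1],
    [0.7,0,0,0,0,0,1],
    [0.7,0,0,0,0,0,1],
  ],
)

```text
t: 7.3
ee_pos: [469.4, 258.6, 323.1]
ee_rot: [-0.484, 0.482, 0.519, -0.514]
wrist_force: [0.5, 0.8, -0.0]
finger_gap: 1.001
```

```bash
python3 - <<'E'
from h import *
st(); grab('side','s3.png'); f=grab('scene','sc3.png'); grab('wrist','w3.png')
a=cv2.imread('pics/s3.png')[100:220,180:300]; b=cv2.imread('pics/w3.png')
cv2.imwrite('pics/c5.png',cv2.hconcat([cv2.resize(a,(384,384),interpolation=2),b[:,:400]]))
E
```

```text
t 7.3 p [469.4 258.6 323.1] F [ 0.5  0.8 -0. ] M [-0.01 -0.02 -0.  ] gap 1.001
x [-0.067  0.998  0.007] y [ 0.003  0.008 -1.   ] q [0.35 0.22 0.15 1.49 0.01 0.28]
```

View pics/c5.png

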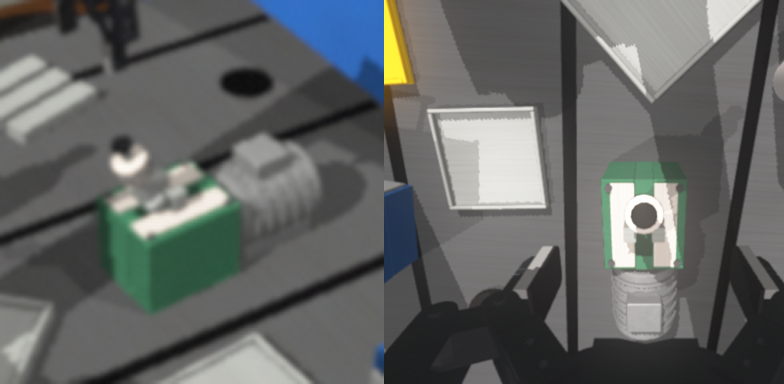

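```bash
python3 - <<'E'
from h import *
f=load('wrist'); P=cloud(f); d=P-PIV
x=d@GX; y=d@GY; z=d[...,2]
sel=(abs(y)<30)&(z>85)&(x<20)&(x>-120)
cap=sel&(z>150); print(cap.sum(),'cap',x[cap].mean(),y[cap].mean(),z[cap].mean(), 'th',np.arctan2(x[cap].mean(),z[cap].mean()))
th=np.arctan2(np.median(x[cap]),np.median(z[cap]))
al=x*np.sin(th)+z*np.cos(th); r=np.hypot(x*np.cos(th)-z*np.sin(th),y)
m=sel&(r<21)&(r>8); h,e=np.histogram(al[m],np.arange(85,185,4)); print(list(zip(e,h)))
E
```

```text
11092 cap -95.57191762763192 -0.0332487579656483 344.21852297143056 th -0.2708272635373646
[(np.int64(85), np.int64(0)), (np.int64(89), np.int64(0)), (np.int64(93), np.int64(0)), (np.int64(97), np.int64(0)), (np.int64(101), np.int64(0)), (np.int64(105), np.int64(0)), (np.int64(109), np.int64(0)), (np.int64(113), np.int64(0)), (np.int64(117), np.int64(0)), (np.int64(121), np.int64(0)), (np.int64(125), np.int64(0)), (np.int64(129), np.int64(0)), (np.int64(133), np.int64(0)), (np.int64(137), np.int64(6)), (np.int64(141), np.int64(3)), (np.int64(145), np.int64(209)), (np.int64(149), np.int64(1)), (np.int64(153), np.int64(0)), (np.int64(157), np.int64(0)), (np.int64(161), np.int64(0)), (np.int64(165), np.int64(3)), (np.int64(169), np.int64(367)), (np.int64(173), np.int64(11)), (np.int64(177), np.int64(0))]
```

```bash
python3 - <<'E'
from h import *
f=load('wrist'); P=cloud(f); d=P-PIV
x=d@GX; y=d@GY; z=d[...,2]
sel=(abs(y)<30)&(z>85)&(x<20)&(x>-120)&(z<190)
cap=sel&(z>152); print(cap.sum(),'cap',x[cap].mean(),y[cap].mean(),z[cap].mean())
th=np.arctan2(np.median(x[cap]),np.median(z[cap])); print(th)
al=x*np.sin(th)+z*np.cos(th); r=np.hypot(x*np.cos(th)-z*np.sin(th),y)
m=sel&(r<21)&(r>8); print(np.percentile(al[m&(al<155)],[5,50,95]),np.median(al[m&(al>160)]))
# pallet
m2=(P[...,2]>8)&(P[...,2]<25)&(P[...,0]>400)&(P[...,0]<650)&(P[...,1]<120)&(P[...,1]>-90)
n,l,s,c=cv2.connectedComponentsWithStats(m2.astype(np.uint8)); i=1+s[1:,4].argmax(); print('pallet',cv2.minAreaRect(P[l==i][:,:2].astype(np.float32)))
E
```

```text
587 cap -58.558603058958056 0.15495445813560205 161.7982921012727
-0.34757213660276576
[144.42984555 146.7333903  147.90911611] 171.98634499014003
pallet ((501.8617248535156, 18.329376220703125), (160.17225646972656, 160.80380249023438), 4.926525115966797)
```

```bash
cat >> h.py <<'E'
def setcab(c,yawdeg):
    global CC,CX,CY,HG
    a=np.radians(yawdeg); CC=np.array([*c,0.]); CX=np.array([np.cos(a),np.sin(a),0]); CY=np.array([-np.sin(a),np.cos(a),0]); HG=CC-68*CX+[0,0,70]
setcab((612.5,-267),-5.75)
def binpt(x,y,z,phi):
    return HG+CX*(x*np.cos(phi)-z*np.sin(phi))+CY*y+np.array([0,0,x*np.sin(phi)+z*np.cos(phi)])
E
python3 - <<'E'
from h import *
R=frame([0,0,-1],CY); plan([430,-255,335],R)
E
```

```text
n 18 dist [ -40.3 -513.3   14.8] ang [0.2 9.6 0.3]
[[0.0, 0.11, 0.0, -0.94, -0.03, 0.14, 1], [0.0, 0.11, 0.0, -0.94, -0.03, 0.13, 1], [0.0, 0.11, 0.0, -0.95, -0.03, 0.12, 1], [0.0, 0.11, 0.0, -0.95, -0.03, 0.11, 1], [0.0, 0.11, 0.0, -0.95, -0.03, 0.1, 1], [0.0, 0.11, 0.0, -0.95, -0.03, 0.09, 1], [0.0, 0.11, 0.0, -0.95, -0.03, 0.08, 1], [0.0, 0.11, 0.0, -0.95, -0.03, 0.08, 1], [0.0, 0.11, 0.0, -0.95, -0.03, 0.07, 1], [0.0, 0.11, 0.0, -0.95, -0.03, 0.06, 1], [0.0, 0.11, 0.0, -0.95, -0.03, 0.05, 1], [0.0, 0.11, 0.0, -0.95, -0.03, 0.04, 1], [0.0, 0.11, 0.0, -0.95, -0.03, 0.03, 1], [0.0, 0.11, 0.0, -0.95, -0.03, 0.02, 1], [0.0, 0.11, 0.0, -0.95, -0.03, 0.01, 1], [0.0, 0.11, 0.0, -0.95, -0.03, 0.01, 1], [0.0, 0.11, 0.0, -0.95, -0.03, -0.0, 1], [0.0, 0.11, 0.0, -0.95, -0.03, -0.01, 1]]
```

Call:
servo_tool(
  targets=[
    [0,0.11,0,-0.95,-0.03,0.13,1],
    [0,0.11,0,-0.95,-0.03,0.13,1],
    [0,0.11,0,-0.95,-0.03,0.12,1],
    [0,0.11,0,-0.95,-0.03,0.11,1],
    [0,0.11,0,-0.95,-0.03,0.1,1],
    [0,0.11,0,-0.95,-0.03,0.09,1],
    [0,0.11,0,-0.95,-0.03,0.08,1],
    [0,0.11,0,-0.95,-0.03,0.08,1],
    [0,0.11,0,-0.95,-0.03,0.07,1],
    [0,0.11,0,-0.95,-0.03,0.06,1],
    [0,0.11,0,-0.95,-0.03,0.05,1],
    [0,0.11,0,-0.95,-0.03,0.04,1],
    [0,0.11,0,-0.95,-0.03,0.03,1],
    [0,0.11,0,-0.95,-0.03,0.02,1],
    [0,0.11,0,-0.95,-0.03,0,1],
    [0,0.11,0,-0.95,-0.03,0,1],
    [0,0.11,0,-0.95,-0.03,0,1],
    [0,0,0,-0.95,0,0,1],
    [0,0,0,0,0,0,1],
  ],
)

```text
t: 9.03
ee_pos: [421.4, -272.2, 331.0]
ee_rot: [-0.512, 0.533, 0.482, -0.47]
wrist_force: [1.1, 0.2, -0.3]
finger_gap: 1.0
```

```bash
python3 - <<'E'
from h import *
st(); f=grab('wrist','w4.png')
P=cloud(f); d=P-CC; x=d@CX;y=d@CY;z=P[...,2]
top=(abs(z-195)<5)&(abs(y)<160)&(abs(x)<90); r=cv2.minAreaRect(P[top][:,:2].astype(np.float32)); print('top',np.median(z[top]),r)
hd=(z>175)&(z<202)&(x<-105)&(x>-135)&(abs(y)<90); print('handle',hd.sum(),x[hd].mean(),(y[hd].min()+y[hd].max())/2,y[hd].min(),y[hd].max(),np.percentile(z[hd],[50,95]))
k=x[hd];ln=np.polyfit(y[hd],x[hd],1);print(ln)
E
```

```text
t 9.03 p [ 421.4 -272.2  331. ] F [ 1.1  0.2 -0.3] M [ 0.03  0.07 -0.02] gap 1.0
x [ 0.094  0.996 -0.008] y [ 0.033 -0.011 -0.999] q [-0.74  0.13  0.06  1.46  0.01 -0.65]
top 194.2173508491196 ((599.2010498046875, -265.4921569824219), (279.73333740234375, 115.60379028320312), 85.12309265136719)
handle 1414 -122.9365404128676 -0.39439095076529895 -70.3045017314804 69.5157198299498 [191.35675559 193.15801933]
[-9.40200691e-04 -1.22937327e+02]
```

View pics/w4.png

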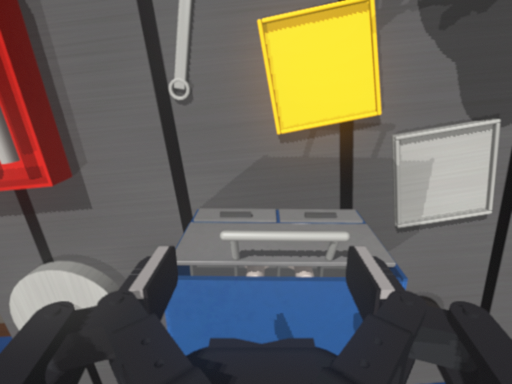

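```bash
sed -i 's/^setcab(.*/setcab((610.7,-267),-5.75)/' h.py; python3 - <<'E'
from h import *
R=frame([0,0,-1],CX); B=binpt(-51,0,118,0); print(B); plan(B+[0,0,85],R,g=0)
E
```

```text
[ 492.29874633 -255.07762067  188.        ]
n 19 dist [ 71.   15.  -58.2] ang [ 1.8 90.4  1.3]
[[0.02, 0.95, 0.01, 0.04, 0.11, -0.12, 0], [0.02, 0.95, 0.01, 0.05, 0.11, -0.11, 0], [0.02, 0.95, 0.01, 0.06, 0.11, -0.11, 0], [0.02, 0.95, 0.01, 0.07, 0.11, -0.11, 0], [0.02, 0.95, 0.01, 0.08, 0.1, -0.1, 0], [0.02, 0.95, 0.01, 0.08, 0.1, -0.09, 0], [0.02, 0.95, 0.01, 0.09, 0.1, -0.09, 0], [0.02, 0.95, 0.01, 0.1, 0.1, -0.08, 0], [0.02, 0.95, 0.01, 0.1, 0.1, -0.07, 0], [0.02, 0.95, 0.01, 0.11, 0.1, -0.06, 0], [0.02, 0.95, 0.01, 0.11, 0.1, -0.05, 0], [0.02, 0.95, 0.01, 0.12, 0.1, -0.04, 0], [0.02, 0.95, 0.01, 0.12, 0.1, -0.03, 0], [0.02, 0.95, 0.01, 0.12, 0.1, -0.02, 0], [0.02, 0.95, 0.01, 0.13, 0.1, -0.01, 0], [0.02, 0.95, 0.01, 0.13, 0.1, -0.0, 0], [0.02, 0.95, 0.01, 0.13, 0.1, 0.01, 0], [0.02, 0.95, 0.01, 0.13, 0.1, 0.02, 0], [0.02, 0.95, 0.01, 0.12, 0.1, 0.03, 0]]
```

Call:
servo_tool(
  targets=[
    [0,0.95,0,0.05,0.1,-0.12,0],
    [0,0.95,0,0.05,0.1,-0.11,0],
    [0,0.95,0,0.06,0.1,-0.11,0],
    [0,0.95,0,0.07,0.1,-0.11,0],
    [0,0.95,0,0.08,0.1,-0.1,0],
    [0,0.95,0,0.08,0.1,-0.09,0],
    [0,0.95,0,0.09,0.1,-0.09,0],
    [0,0.95,0,0.1,0.1,-0.08,0],
    [0,0.95,0,0.1,0.1,-0.07,0],
    [0,0.95,0,0.11,0.1,-0.06,0],
    [0,0.95,0,0.11,0.1,-0.05,0],
    [0,0.95,0,0.12,0.1,-0.04,0],
    [0,0.95,0,0.12,0.1,-0.03,0],
    [0,0.95,0,0.12,0.1,-0.02,0],
    [0,0.95,0,0.13,0.1,0,0],
    [0,0.95,0,0.13,0.1,0,0],
    [0,0.95,0,0.13,0.1,0,0],
    [0,0,0,0,0,0,0],
  ],
)

```text
t: 10.58
ee_pos: [485.4, -230.7, 282.9]
ee_rot: [-0.701, 0.713, 0.022, 0.011]
wrist_force: [-0.1, -0.0, -0.0]
finger_gap: 0.502
```

```bash
python3 - <<'E'
from h import *
st(); R=frame([0,0,-1],CX); B=binpt(-51,0,118,0); plan(B+[0,0,60],R,g=0)
E
```

```text
t 10.58 p [ 485.4 -230.7  282.9] F [-0.1 -0.  -0. ] M [-0.05  0.09  0.01] gap 0.502
x [0.999 0.016 0.047] y [ 0.047 -0.017 -0.999] q [-0.6   0.19  0.01  1.34  0.01  0.95]
n 2 dist [  6.9 -24.4 -34.9] ang [0.8 6.7 2.7]
[[0.08, 0.67, 0.27, 0.08, 0.59, -0.4, 0], [0.08, 0.67, 0.27, 0.12, 0.59, -0.4, 0]]
```

Call:
servo_tool(
  targets=[
    [0,0.45,0.2,0.06,0.3,-0.25,0],
    [0,0.45,0.2,0.08,0.3,-0.25,0],
    [0,0.45,0.2,0.08,0.3,-0.25,0],
    [0,0,0,0,0,0,0],
  ],
)

```text
t: 10.92
ee_pos: [491.8, -249.1, 258.1]
ee_rot: [-0.7, 0.712, -0.033, 0.032]
wrist_force: [-0.0, -0.7, -1.3]
finger_gap: 0.504
```

```bash
python3 - <<'E'
from h import *
st(); R=frame([0,0,-1],CX); B=binpt(-51,0,118,0); plan(B+[0,0,-14],R,g=0); f=grab('wrist','w5.png')
P=cloud(f); d=P-CC; x=d@CX;y=d@CY;z=P[...,2]
hd=(z>175)&(z<202)&(x<-105)&(x>-135)&(abs(y)<90); print('handle',hd.sum(),x[hd].mean(),y[hd].min(),y[hd].max(),np.percentile(z[hd],[50,95]),np.percentile(x[hd],[2,98]))
E
```

```text
t 10.92 p [ 491.8 -249.1  258.1] F [-0.  -0.7 -1.3] M [-0.01  0.05 -0.03] gap 0.504
x [ 0.996 -0.092 -0.001] y [-0.003 -0.017 -1.   ] q [-0.61  0.26  0.03  1.34 -0.02  1.06]
n 3 dist [  0.5  -6.  -84.1] ang [ 1.   0.5 -0.1]
[[0.07, 0.03, -0.01, 0.01, 0.94, -0.05, 0], [0.07, 0.03, -0.01, 0.01, 0.94, -0.06, 0], [0.07, 0.03, -0.01, 0.01, 0.93, -0.06, 0]]
handle 2688 -118.6585391085816 -68.77882167871337 70.41514686103523 [191.49764804 193.19971056] [-124.88444033 -106.85569166]
```

View pics/w5.png

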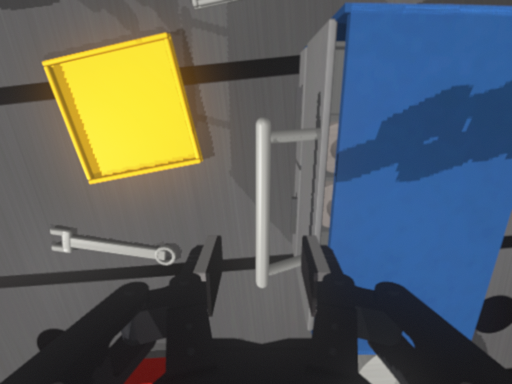

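Call:
servo_tool(
  targets=[
    [0,0,0,0,0.5,-0.06,-0.25],
    [0,0,0,0,0.5,-0.06,-0.25],
    [0,0,0,0,0.5,-0.05,-0.25],
    [0,0,0,0,0.5,-0.05,-0.25],
    [0,0,0,0,0.5,0,-0.25],
    [0,0,0,0,0,0,-0.25],
  ],
)

```text
t: 11.47
ee_pos: [491.4, -252.2, 188.3]
ee_rot: [-0.699, 0.714, -0.022, 0.028]
wrist_force: [-1.5, 1.0, 0.0]
finger_gap: 0.377
```

```bash
python3 - <<'E'
from h import *
st(); R=frame([0,0,-1],CX); B=binpt(-51,0,118,0); plan(B+[0,0,-14],R,g=0)
E
```

```text
t 11.47 p [ 491.4 -252.2  188.3] F [-1.5  1.   0. ] M [ 0.03 -0.03 -0.01] gap 0.377
x [ 0.997 -0.071  0.01 ] y [ 0.009 -0.022 -1.   ] q [-0.61  0.27 -0.12  1.16 -0.01  1.03]
n 1 dist [  0.9  -2.9 -14.3] ang [1.2 1.7 0.6]
[[0.24, 0.34, 0.12, 0.03, 0.48, -0.08, 0]]
```

Call:
servo_tool(
  targets=[
    [0.1,0.15,0,0.03,0.35,-0.05,-0.25],
    [0.1,0.15,0,0,0.25,-0.03,-0.25],
    [0,0,0,0,0,0,-1],
    [0,0,0,0,0,0,-1],
    [0,0,0,0,0,0,-1],
    [0,0,0,0,0,0,-1],
  ],
  newtons=40,
)

```text
t: 11.97
ee_pos: [492.5, -253.9, 172.7]
ee_rot: [-0.705, 0.708, -0.028, 0.038]
wrist_force: [0.3, -0.2, -3.9]
finger_gap: 0.108
```

```bash
python3 - <<'E'
from h import *
st(); o=manip.get_obs(); d=o['ee_pos']-HG; print('rel hinge x,z',d@CX,d[2])
for phi in (.1,.2,.3,.4,.5,.6,.65): print(phi,(binpt(-51,0,118,phi)-binpt(-51,0,118,0)).round(1))
E
```

```text
t 11.97 p [ 492.5 -253.9  172.7] F [ 0.3 -0.2 -3.9] M [-0.02 -0.06 -0.04] gap 0.108
x [ 0.995 -0.094  0.014] y [ 0.014 -0.004 -1.   ] q [-0.62  0.28 -0.14  1.13  0.    1.04]
rel hinge x,z -50.961297981463154 102.6801922981295
0.1 [-11.5   1.2  -5.7]
0.2 [-22.3   2.2 -12.5]
0.3 [-32.4   3.3 -20.3]
0.4 [-41.7   4.2 -29.2]
0.5 [-50.1   5.  -38.9]
0.6 [-57.4   5.8 -49.4]
0.65 [-60.7   6.1 -54.9]
```

Call:
servo_tool(
  targets=[
    [0,0,0,-0.2,0.1,0,-1],
    [0,0,0,-0.2,0.1,0,-1],
    [0,0,0,-0.19,0.12,0,-1],
    [0,0,0,-0.19,0.12,0,-1],
    [0,0,0,-0.18,0.13,0,-1],
    [0,0,0,-0.18,0.14,0,-1],
  ],
)

```text
t: 12.47
ee_pos: [479.6, -252.7, 165.6]
ee_rot: [-0.703, 0.709, -0.007, 0.054]
wrist_force: [4.6, 5.1, 8.1]
finger_gap: 0.109
```

```bash
cat >> h.py <<'E'
def binread():
    o=manip.get_obs(); R=Rq(o['ee_rot']).as_matrix(); b=o['ee_pos']-R[:,1]*14; d=b-HG; x,z=d@CX,d[2]
    print('bin r',round(np.hypot(x,z),1),'(128.5) phi',round(np.arctan2(-x,z)-np.arctan2(51,118),3),'y',round(d@CY,1))
E
python3 - <<'E'
from h import *
st(); binread()
E
```

```text
t 12.47 p [ 479.6 -252.7  165.6] F [4.6 5.1 8.1] M [ 1.03 -1.04 -0.1 ] gap 0.109
x [ 0.994 -0.086  0.067] y [ 0.066 -0.01  -0.998] q [-0.65  0.23 -0.23  1.05  0.03  1.01]
bin r 127.3 (128.5) phi 0.126 y 1.1
```

Call:
servo_tool(
  targets=[
    [0,0,0,-0.35,0.2,0,-1],
    [0,0,0,-0.35,0.22,0,-1],
    [0,0,0,-0.35,0.25,0,-1],
    [0,0,0,-0.33,0.25,0,-1],
    [0,0,0,-0.33,0.28,0,-1],
  ],
)

```text
t: 12.88
ee_pos: [450.2, -249.9, 140.2]
ee_rot: [-0.701, 0.709, 0.014, 0.068]
wrist_force: [3.9, 5.5, 5.9]
finger_gap: 0.11
```

```bash
python3 - <<'E'
from h import *
st(); binread()
E
```

```text
t 12.88 p [ 450.2 -249.9  140.2] F [3.9 5.5 5.9] M [ 1.05 -1.13 -0.17] gap 0.11
x [ 0.99  -0.075  0.116] y [ 0.116 -0.016 -0.993] q [-0.7   0.16 -0.39  0.92  0.06  0.95]
bin r 126.9 (128.5) phi 0.439 y 0.9
```

Call:
servo_tool(
  targets=[
    [0,0,0,-0.3,0.28,0,-1],
    [0,0,0,-0.3,0.3,0,-1],
    [0,0,0,-0.25,0.3,0,-1],
    [0,0,0,-0.25,0.3,0,-1],
  ],
)

```text
t: 13.22
ee_pos: [434.3, -249.5, 113.0]
ee_rot: [-0.699, 0.71, 0.029, 0.079]
wrist_force: [1.6, 15.0, 64.4]
finger_gap: 0.112
```

```bash
python3 - <<'E'
from h import *
st(); binread()
E
```

```text
t 13.22 p [ 434.3 -249.5  113. ] F [ 1.6 15.  64.4] M [ 2.74 -2.01  0.23] gap 0.112
x [ 0.986 -0.069  0.152] y [ 0.151 -0.021 -0.988] q [-0.73  0.14 -0.5   0.81  0.09  0.91]
bin r 125.0 (128.5) phi 0.691 y -0.2
```

Call:
servo_tool(
  targets=[
    [0,0,0,0,-0.05,0,-0.3],
    [0,0,0,0,0,0,-0.3],
    [0,0,0,0,0,0,-0.3],
    [0,0,0,0,-0.5,0,-0.3],
    [0,0,0,0,-0.9,0,0],
    [0,0,0,0,-0.9,0,0.5],
    [0,0,0,-0.3,-0.9,0,0.5],
    [0,0,0,-0.3,-0.9,0,0.5],
    [0,0,0,-0.3,-0.9,0,0.5],
    [0,0,0,-0.3,-0.9,0,0.5],
    [0,0,0,0,0,0,1],
  ],
)

```text
t: 14.13
ee_pos: [367.1, -241.8, 290.9]
ee_rot: [-0.699, 0.71, 0.028, 0.076]
wrist_force: [0.2, -1.6, -0.4]
finger_gap: 0.874
```

```bash
python3 - <<'E'
from h import *
st(); grab('wrist','w6.png'); grab('side','s6.png'); grab('scene','sc6.png')
a=cv2.imread('pics/s6.png')[160:340,200:420]; b=cv2.imread('pics/w6.png')
cv2.imwrite('pics/c6.png',cv2.hconcat([cv2.resize(a,(330,384),interpolation=2) if 0 else cv2.resize(a,(469,384),interpolation=2),cv2.resize(b,(331,248))[:,:].copy() if 0 else cv2.resize(b,(331,384))]))
E
```

```text
t 14.13 p [ 367.1 -241.8  290.9] F [ 0.2 -1.6 -0.4] M [0.04 0.08 0.02] gap 0.874
x [ 0.987 -0.066  0.149] y [ 0.147 -0.021 -0.989] q [-0.83 -0.07 -0.26  1.26  0.09  0.81]
```

View pics/c6.png

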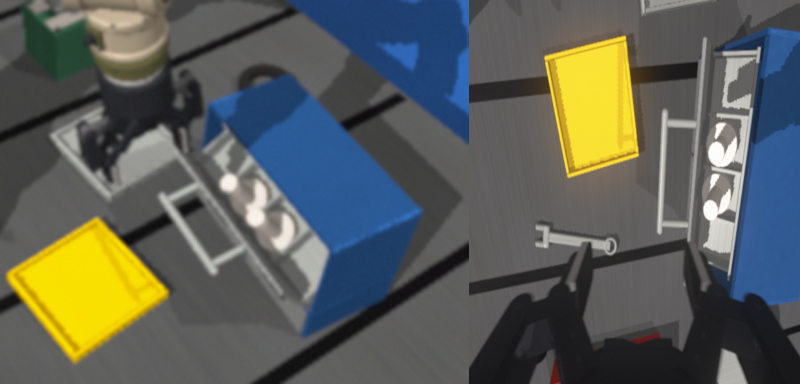

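```bash
cat >> h.py <<'E'
def binR(phi): return frame(-(-np.sin(phi)*CX+np.cos(phi)*np.array([0,0,1])),CY)
E
python3 - <<'E'
from h import *
f=load('wrist'); P=cloud(f); 
# bin tilt: front panel/bar in bin: find bar
d=P-HG; x=d@CX;y=d@CY;z=d[...,2]
hd=(abs(y)<66)&(x<-95)&(x>-130)&(z>40)&(z<90); print(hd.sum(),np.median(x[hd]),np.percentile(z[hd],[50,90]))
for phi in (.6,.65): print(binpt(-51,0,118,phi)-HG)
plan([410,-250,300],binR(.65))
E
```

```text
1434 -113.24090320796441 [66.84456023 68.19948883]
[-108.17290589   10.89243887   68.59283642]
[-111.44868191   11.22229217   63.07338154]
n 19 dist [42.6 -9.1 14.1] ang [-22.9 -86.1 -22.3]
[[-0.24, -0.91, -0.23, 0.08, -0.01, -0.01, 1], [-0.24, -0.91, -0.23, 0.08, -0.01, -0.02, 1], [-0.24, -0.91, -0.23, 0.08, -0.01, -0.02, 1], [-0.24, -0.91, -0.23, 0.07, -0.01, -0.03, 1], [-0.24, -0.91, -0.23, 0.07, -0.01, -0.04, 1], [-0.24, -0.91, -0.23, 0.07, -0.0, -0.04, 1], [-0.24, -0.91, -0.23, 0.07, -0.0, -0.05, 1], [-0.24, -0.91, -0.23, 0.06, 0.0, -0.05, 1], [-0.24, -0.91, -0.23, 0.06, 0.0, -0.06, 1], [-0.24, -0.91, -0.23, 0.05, 0.01, -0.06, 1], [-0.24, -0.91, -0.23, 0.05, 0.01, -0.06, 1], [-0.24, -0.91, -0.23, 0.04, 0.01, -0.07, 1], [-0.24, -0.91, -0.23, 0.04, 0.01, -0.07, 1], [-0.24, -0.91, -0.23, 0.03, 0.02, -0.07, 1], [-0.24, -0.91, -0.23, 0.02, 0.02, -0.07, 1], [-0.24, -0.91, -0.23, 0.02, 0.02, -0.08, 1], [-0.24, -0.91, -0.23, 0.01, 0.02, -0.08, 1], [-0.24, -0.91, -0.23, 0.0, 0.02, -0.08, 1], [-0.24, -0.91, -0.23, -0.0, 0.02, -0.08, 1]]
```

Call:
servo_tool(
  targets=[
    [-0.24,-0.9,-0.23,0.08,0,0,1],
    [-0.24,-0.9,-0.23,0.08,0,0,1],
    [-0.24,-0.9,-0.23,0.08,0,0,1],
    [-0.24,-0.9,-0.23,0.07,0,0,1],
    [-0.24,-0.9,-0.23,0.07,0,-0.04,1],
    [-0.24,-0.9,-0.23,0.07,0,-0.04,1],
    [-0.24,-0.9,-0.23,0.07,0,-0.05,1],
    [-0.24,-0.9,-0.23,0.06,0,-0.05,1],
    [-0.24,-0.9,-0.23,0.06,0,-0.06,1],
    [-0.24,-0.9,-0.23,0.05,0,-0.06,1],
    [-0.24,-0.9,-0.23,0.05,0,-0.06,1],
    [-0.24,-0.9,-0.23,0.04,0,-0.07,1],
    [-0.24,-0.9,-0.23,0.04,0,-0.07,1],
    [-0.24,-0.9,-0.23,0.03,0,-0.07,1],
    [-0.24,-0.9,-0.23,0.02,0,-0.07,1],
    [-0.24,-0.9,-0.23,0,0,-0.08,1],
    [-0.24,-0.9,-0.23,0,0,-0.08,1],
    [0,0,0,0,0,0,1],
  ],
)

```text
t: 15.78
ee_pos: [401.4, -232.4, 259.7]
ee_rot: [-0.391, 0.665, 0.571, -0.282]
wrist_force: [-0.4, 0.1, -0.1]
finger_gap: 1.0
```

```bash
python3 - <<'E'
from h import *
st(); p=binpt(32,-32,151,.65); print(p); plan(p,binR(.65))
E
```

```text
t 15.78 p [ 401.4 -232.4  259.7] F [-0.4  0.1 -0.1] M [-0.    0.48 -0.03] gap 1.0
x [0.189 0.979 0.072] y [ 0.539 -0.042 -0.841] q [-0.99 -0.27 -0.63  0.84  0.44 -0.69]
[ 474.25927432 -285.42296297  209.57461856]
n 4 dist [ 72.8 -53.  -50.1] ang [-4.6 -6.6  0.4]
[[-0.23, -0.33, 0.02, -0.35, 0.7, -0.36, 1], [-0.23, -0.33, 0.02, -0.36, 0.7, -0.34, 1], [-0.23, -0.33, 0.02, -0.36, 0.71, -0.31, 1], [-0.23, -0.33, 0.02, -0.37, 0.72, -0.29, 1]]
```

Call:
servo_tool(
  targets=[
    [-0.2,-0.3,0,-0.35,0.6,-0.36,1],
    [-0.2,-0.3,0,-0.35,0.6,-0.34,1],
    [-0.2,-0.3,0,-0.35,0.6,-0.3,1],
    [-0.2,-0.3,0,-0.3,0.2,-0.2,1],
    [0,0,0,0,0,0,1],
  ],
)

```text
t: 16.2
ee_pos: [458.2, -279.8, 218.8]
ee_rot: [-0.344, 0.661, 0.598, -0.294]
wrist_force: [-0.1, -0.2, 0.2]
finger_gap: 1.0
```

```bash
python3 - <<'E'
from h import *
st(); p=binpt(32,-32,151,.65); plan(p,binR(.65)); f=grab('wrist','w7.png'); grab('side','s7.png')
P=cloud(f); d=P-HG; x=d@CX;y=d@CY;z=d[...,2]; c,s=np.cos(.65),np.sin(.65)
xb=x*c+z*s; zb=-x*s+z*c
hd=(abs(y)<66)&(abs(xb+51)<12)&(abs(zb-118)<12); print('bar',hd.sum(),np.median(xb[hd]),np.percentile(zb[hd],90))
for y0 in(-32,32):
    m=(abs(y-y0)<25)&(zb>80)&(zb<100)&(xb>8)&(xb<60); 
    if m.sum(): print(y0,m.sum(),'top',np.median(zb[m]),'x',(np.percentile(xb[m],[2,98])),'y',(np.percentile(y[m],[2,98])))
fl=(zb<14)&(zb>-5)&(abs(y)<125)&(xb>5)&(xb<60); print('floor',fl.sum(),np.median(zb[fl]))
E
```

```text
t 16.2 p [ 458.2 -279.8  218.8] F [-0.1 -0.2  0.2] M [0.01 0.52 0.02] gap 1.0
x [0.112 0.993 0.023] y [ 0.59  -0.048 -0.806] q [-0.97 -0.12 -0.65  0.6   0.48 -0.74]
n 1 dist [16.1 -5.6 -9.2] ang [-1.  -1.3  0.7]
[[-0.2, -0.26, 0.13, -0.13, 0.57, -0.27, 1]]
bar 4026 -51.64773209754658 123.71383335645345
-32 716 top 90.50268838769624 x [14.05628266 35.66036845] y [-43.91462712 -22.49786204]
32 743 top 90.59438960853066 x [13.92879971 35.27832978] y [17.88561612 39.16277829]
floor 3952 5.747916789811005
```

View pics/w7.png

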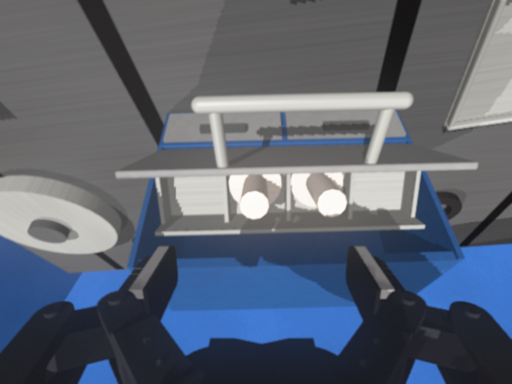

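```bash
python3 - <<'E'
from h import *
p=binpt(26.5,-33.2,110,.65); plan(p,binR(.65),4); p2=binpt(26.5,-33.2,50,.65);plan(p2,binR(.65),p0=p,R0=binR(.65))
E
```

```text
n 4 dist [ 37.3 -10.4 -45.6] ang [-1.1 -1.4  0.7]
[[-0.05, -0.07, 0.04, -0.06, 0.49, -0.03, 1], [-0.05, -0.07, 0.04, -0.06, 0.49, -0.03, 1], [-0.05, -0.07, 0.04, -0.06, 0.49, -0.03, 1], [-0.05, -0.07, 0.04, -0.06, 0.49, -0.03, 1]]
n 3 dist [ 36.1  -3.6 -47.8] ang [0. 0. 0.]
[[0.0, 0.0, 0.0, 0.0, 0.67, -0.0, 1], [0.0, 0.0, 0.0, 0.0, 0.67, -0.0, 1], [0.0, 0.0, 0.0, 0.0, 0.67, -0.0, 1]]
```

Call:
servo_tool(
  targets=[
    [-0.06,-0.1,0.04,-0.06,0.45,-0.03,0.06],
    [-0.06,-0.1,0.04,-0.06,0.45,-0.03,0.06],
    [-0.05,-0.07,0.04,-0.06,0.45,-0.03,0.06],
    [0,0,0,0,0,0,0.06],
    [0,0,0,0,0,0,0.06],
  ],
)

```text
t: 16.72
ee_pos: [481.9, -283.0, 187.7]
ee_rot: [-0.335, 0.663, 0.599, -0.297]
wrist_force: [0.2, 0.4, -0.3]
finger_gap: 0.526
```

```bash
cat >> h.py <<'E'
def bread(phi=.65):
    o=manip.get_obs(); d=o['ee_pos']-HG; x,y,z=d@CX,d@CY,d[2]; c,s=np.cos(phi),np.sin(phi)
    print('TCP in bin', np.round([x*c+z*s,y,-x*s+z*c],1))
E
python3 - <<'E'
from h import *
st(); bread(); p2=binpt(26.5,-33.2,50,.65);plan(p2,binR(.65))
E
```

```text
t 16.72 p [ 481.9 -283.   187.7] F [ 0.2  0.4 -0.3] M [0.02 0.48 0.05] gap 0.526
x [0.105 0.994 0.007] y [ 0.596 -0.057 -0.801] q [-0.92 -0.06 -0.69  0.47  0.46 -0.7 ]
TCP in bin [ 24.6 -28.8 129.1]
n 3 dist [ 48.7  -9.3 -61.8] ang [-0.4 -0.4  0.2]
[[-0.03, -0.03, 0.01, -0.05, 0.88, -0.03, 1], [-0.03, -0.03, 0.01, -0.05, 0.88, -0.03, 1], [-0.03, -0.03, 0.01, -0.05, 0.88, -0.02, 1]]
```

Call:
servo_tool(
  targets=[
    [0,0,0,-0.1,0.3,-0.04,0.06],
    [0,0,0,-0.08,0.4,-0.03,0.06],
    [0,0,0,0,0.4,-0.02,0.06],
  ],
)

```text
t: 16.97
ee_pos: [503.8, -291.5, 166.1]
ee_rot: [-0.333, 0.665, 0.599, -0.297]
wrist_force: [-0.6, 0.1, -0.4]
finger_gap: 0.53
```

```bash
python3 - <<'E'
from h import *
st(); bread(); p2=binpt(26.5,-33.2,50,.65);plan(p2,binR(.65)); grab('wrist','w8.png')
E
```

```text
t 16.97 p [ 503.8 -291.5  166.1] F [-0.6  0.1 -0.4] M [ 0.07  0.55 -0.02] gap 0.53
x [0.107 0.994 0.004] y [ 0.598 -0.061 -0.799] q [-0.89  0.   -0.7   0.38  0.44 -0.67]
TCP in bin [ 29.6 -35.1  98.2]
n 2 dist [ 26.8  -0.8 -40.3] ang [-0.3 -0.5 -0. ]
[[-0.03, -0.05, -0.0, 0.03, 0.8, 0.05, 1], [-0.03, -0.05, -0.0, 0.03, 0.8, 0.05, 1]]
```

View pics/w8.png

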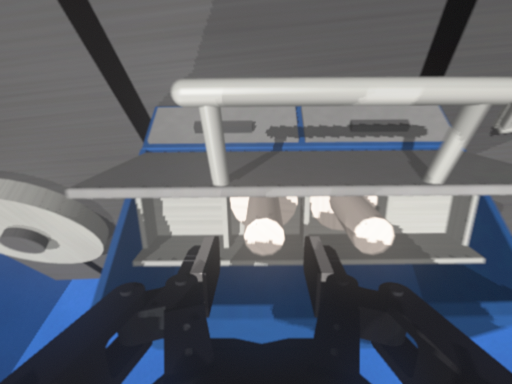

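Call:
servo_tool(
  targets=[
    [0,0,0,0.05,0.45,0.05,0.06],
    [0,0,0,0.03,0.55,0.05,0.06],
    [0,0,0,0,0.5,0,0.06],
    [0,0,0,0,0,0,0.06],
  ],
)

```text
t: 17.35
ee_pos: [530.2, -292.4, 127.9]
ee_rot: [-0.334, 0.666, 0.598, -0.296]
wrist_force: [-0.5, -0.1, 0.1]
finger_gap: 0.53
```

```bash
python3 - <<'E'
from h import *
st(); bread(); p2=binpt(26.5,-33.2,50,.65);plan(p2,binR(.65))
E
```

```text
t 17.35 p [ 530.2 -292.4  127.9] F [-0.5 -0.1  0.1] M [ 0.06  0.54 -0.04] gap 0.53
x [0.109 0.994 0.004] y [ 0.599 -0.062 -0.799] q [-0.84  0.09 -0.72  0.25  0.42 -0.62]
TCP in bin [ 27.4 -33.3  51.8]
n 1 dist [ 0.4  0.1 -2. ] ang [-0.2 -0.6 -0.1]
[[-0.05, -0.11, -0.02, 0.0, 0.06, 0.03, 1]]
```

Now I close on the stem and lift a little to test the grip.

Call:
servo_tool(
  targets=[
    [0,0,0,0,0,0,-1],
    [0,0,0,0,0,0,-1],
    [0,0,0,0,0,0,-1],
    [0,0,0,0,0,0,-1],
    [0,0,0,0,0,0,-1],
  ],
  newtons=50,
)

```text
t: 17.77
ee_pos: [528.7, -292.4, 129.7]
ee_rot: [-0.334, 0.666, 0.597, -0.296]
wrist_force: [0.0, 0.4, -1.2]
finger_gap: 0.268
```

Call:
servo_tool(
  targets=[
    [0,0,0,0,-0.3,0,-1],
    [0,0,0,0,-0.5,0,-1],
    [0,0,0,0,-0.7,0,-1],
    [0,0,0,0,-0.7,0,-1],
    [0,0,0,0,-0.7,0,-1],
    [0,0,0,0,-0.7,0,-1],
    [0,0,0,0,-0.7,0,-1],
  ],
)

```text
t: 18.35
ee_pos: [447.1, -281.7, 237.7]
ee_rot: [-0.335, 0.665, 0.599, -0.297]
wrist_force: [-0.7, 0.4, -1.9]
finger_gap: 0.267
```

```bash
python3 - <<'E'
from h import *
st(); bread(); grab('side','s9.png'); grab('wrist','w9.png')
a=cv2.imread('pics/s9.png')[120:330,200:420]; b=cv2.imread('pics/w9.png')
cv2.imwrite('pics/c9.png',cv2.hconcat([cv2.resize(a,(402,384),interpolation=2),cv2.resize(b,(390,384))]))
E
```

```text
t 18.35 p [ 447.1 -281.7  237.7] F [-0.7  0.4 -1.9] M [ 0.01  0.83 -0.02] gap 0.267
x [0.107 0.994 0.006] y [ 0.597 -0.059 -0.8  ] q [-0.99 -0.16 -0.64  0.65  0.49 -0.77]
TCP in bin [ 27.2 -31.  190. ]
```

View pics/c9.png

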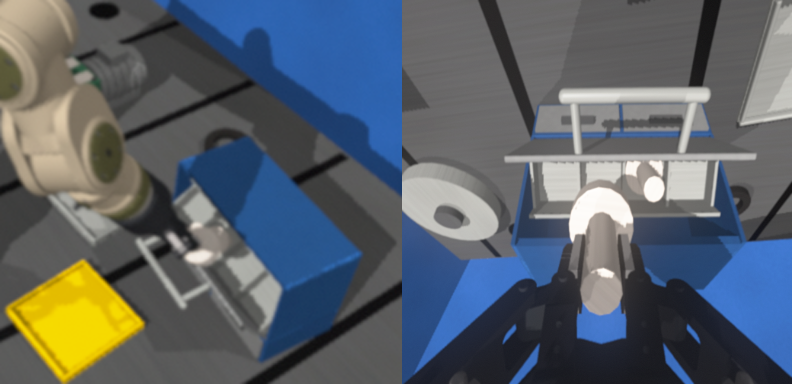

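```bash
python3 - <<'E'
from h import *
f=load('wrist'); 
R=frame([0,0,-1],[-np.sin(.083),np.cos(.083),0]); a=np.array([470,-150,270.]); plan(a,R,g=-1); plan([538,21.5,140],R,p0=a,R0=R)
E
```

```text
n 8 dist [ 22.2 133.5  29.5] ang [ 37.  -10.7  -3.4]
[[0.93, -0.27, -0.09, 0.56, -0.08, -0.1, -1], [0.93, -0.27, -0.09, 0.56, -0.08, -0.11, -1], [0.93, -0.27, -0.09, 0.56, -0.09, -0.11, -1], [0.93, -0.27, -0.09, 0.56, -0.09, -0.12, -1], [0.93, -0.27, -0.09, 0.56, -0.1, -0.12, -1], [0.93, -0.27, -0.09, 0.55, -0.1, -0.13, -1], [0.93, -0.27, -0.09, 0.55, -0.11, -0.13, -1], [0.93, -0.27, -0.09, 0.55, -0.12, -0.14, -1]]
n 8 dist [  68.   171.5 -130. ] ang [0. 0. 0.]
[[0.0, 0.0, 0.0, 0.69, 0.54, -0.34, 1], [0.0, 0.0, 0.0, 0.69, 0.54, -0.34, 1], [0.0, 0.0, 0.0, 0.69, 0.54, -0.34, 1], [0.0, 0.0, 0.0, 0.69, 0.54, -0.34, 1], [0.0, 0.0, 0.0, 0.69, 0.54, -0.34, 1], [0.0, 0.0, 0.0, 0.69, 0.54, -0.34, 1], [0.0, 0.0, 0.0, 0.69, 0.54, -0.34, 1], [0.0, 0.0, 0.0, 0.69, 0.54, -0.34, 1]]
```

Call:
servo_tool(
  targets=[
    [0,0,0,0,-0.6,0,-1],
    [0.6,-0.25,-0.08,0.3,-0.3,-0.1,-1],
    [0.6,-0.25,-0.08,0.4,-0.1,-0.1,-1],
    [0.6,-0.25,-0.08,0.4,-0.1,-0.11,-1],
    [0.6,-0.25,-0.08,0.4,-0.1,-0.12,-1],
    [0.6,-0.25,-0.08,0.4,-0.1,-0.12,-1],
    [0.6,-0.2,-0.08,0.4,-0.1,-0.13,-1],
    [0.6,-0.2,-0.08,0.4,-0.1,-0.13,-1],
    [0.6,-0.2,0,0.4,-0.1,-0.13,-1],
    [0.6,-0.2,0,0.4,0,-0.13,-1],
    [0.5,0,0,0.4,0,-0.13,-1],
    [0.5,0,0,0.4,0,-0.13,-1],
  ],
)

```text
t: 19.45
ee_pos: [456.4, -147.8, 291.1]
ee_rot: [-0.459, 0.504, 0.526, -0.509]
wrist_force: [0.1, 0.2, -2.2]
finger_gap: 0.27
```

```bash
python3 - <<'E'
from h import *
st(); R=frame([0,0,-1],[-np.sin(.083),np.cos(.083),0]); plan([538,21.5,140],R,g=-1)
E
```

```text
t 19.45 p [ 456.4 -147.8  291.1] F [ 0.1  0.2 -2.2] M [0.02 0.04 0.04] gap 0.27
x [-0.071  0.997 -0.03 ] y [ 0.062 -0.026 -0.998] q [-0.48  0.06 -0.12  1.32  0.01 -0.56]
n 9 dist [  81.6  169.3 -151.1] ang [ 3.4 -0.6 -1.8]
[[0.08, -0.01, -0.04, 0.62, 0.56, -0.31, -1], [0.08, -0.01, -0.04, 0.62, 0.56, -0.32, -1], [0.08, -0.01, -0.04, 0.62, 0.56, -0.32, -1], [0.08, -0.01, -0.04, 0.61, 0.56, -0.33, -1], [0.08, -0.01, -0.04, 0.61, 0.56, -0.33, -1], [0.08, -0.01, -0.04, 0.61, 0.56, -0.34, -1], [0.08, -0.01, -0.04, 0.61, 0.56, -0.34, -1], [0.08, -0.01, -0.04, 0.6, 0.56, -0.34, -1], [0.08, -0.01, -0.04, 0.6, 0.56, -0.35, -1]]
```

Call:
servo_tool(
  targets=[
    [0.08,0,-0.04,0.62,0.4,-0.31,-1],
    [0.08,0,-0.04,0.62,0.5,-0.32,-1],
    [0.08,0,-0.04,0.62,0.5,-0.32,-1],
    [0.08,0,-0.04,0.62,0.5,-0.32,-1],
    [0.08,0,-0.04,0.62,0.5,-0.32,-1],
    [0.08,0,-0.04,0.62,0.5,-0.33,-1],
    [0.08,0,-0.04,0.62,0.5,-0.33,-1],
    [0.08,0,-0.04,0.6,0.5,-0.33,-1],
    [0,0,0,0,0,0,-1],
  ],
)

```text
t: 20.2
ee_pos: [534.1, 14.3, 164.0]
ee_rot: [-0.48, 0.482, 0.519, -0.518]
wrist_force: [-0.7, 0.2, -1.6]
finger_gap: 0.267
```

```bash
python3 - <<'E'
from h import *
st(); R=frame([0,0,-1],[-np.sin(.083),np.cos(.083),0]); plan([538,21.5,75],R,g=-1); plan([538,21.5,54],R,g=-1)
f=grab('scene','sc10.png'); P=cloud(f)
m2=(P[...,2]>9)&(P[...,2]<22)&(P[...,0]>400)&(P[...,0]<620)&(P[...,1]<120)&(P[...,1]>-90)
n,l,s,c=cv2.connectedComponentsWithStats(m2.astype(np.uint8)); i=1+s[1:,4].argmax(); print('pallet',s[i,4],cv2.minAreaRect(P[m2][:,:2].astype(np.float32)))
f=grab('side','s10.png'); P=cloud(f)
m2=(P[...,2]>9)&(P[...,2]<22)&(P[...,0]>400)&(P[...,0]<620)&(P[...,1]<120)&(P[...,1]>-90)
print(cv2.minAreaRect(P[m2][:,:2].astype(np.float32)))
a=cv2.imread('pics/s10.png')[100:330,180:420]; b=cv2.imread('pics/sc10.png')[130:330,190:410]
cv2.imwrite('pics/c10.png',cv2.hconcat([cv2.resize(a,(400,384),interpolation=2),cv2.resize(b,(400,384))]))
E
```

```text
t 20.2 p [534.1  14.3 164. ] F [-0.7  0.2 -1.6] M [-0.03  0.07 -0.04] gap 0.267
x [-0.074  0.997 -0.001] y [ 0.002 -0.001 -1.   ] q [-0.12  0.26 -0.19  1.12 -0.   -0.2 ]
n 3 dist [  3.9   7.2 -89. ] ang [ 0.1 -0.5 -0.1]
[[0.01, -0.03, -0.0, 0.08, 0.99, -0.05, -1], [0.01, -0.03, -0.0, 0.08, 0.99, -0.05, -1], [0.01, -0.03, -0.0, 0.08, 0.99, -0.05, -1]]
n 4 dist [   3.9    7.2 -110. ] ang [ 0.1 -0.5 -0.1]
[[0.01, -0.02, -0.0, 0.06, 0.92, -0.03, -1], [0.01, -0.02, -0.0, 0.06, 0.92, -0.04, -1], [0.01, -0.02, -0.0, 0.06, 0.92, -0.04, -1], [0.01, -0.02, -0.0, 0.06, 0.92, -0.04, -1]]
pallet 366 ((500.9212646484375, 25.594589233398438), (160.85833740234375, 174.9970245361328), 4.7663092613220215)
((504.9832763671875, 15.572731018066406), (163.20590209960938, 163.87318420410156), 4.7359724044799805)
```

View pics/c10.png

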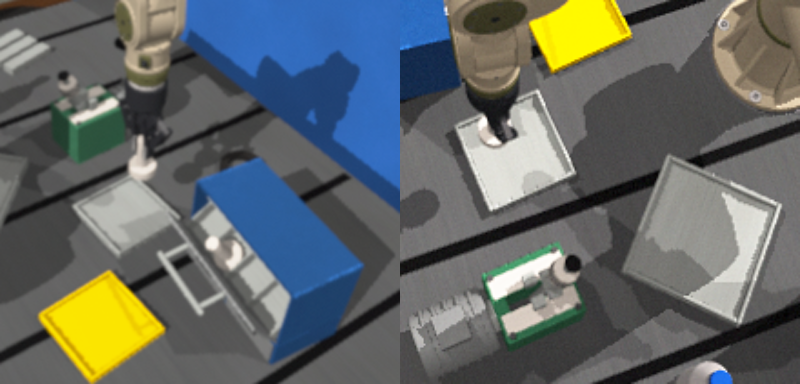

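Call:
servo_tool(
  targets=[
    [0,0,0,0.06,0.7,-0.04,-1],
    [0,0,0,0.06,0.8,-0.04,-1],
    [0,0,0,0.06,0.8,-0.03,-1],
    [0,0,0,0.03,0.5,0,-1],
    [0,0,0,0,0,0,-1],
  ],
)

```text
t: 20.72
ee_pos: [541.0, 14.4, 84.8]
ee_rot: [-0.477, 0.488, 0.519, -0.515]
wrist_force: [-0.9, 0.9, -1.8]
finger_gap: 0.269
```

```bash
python3 - <<'E'
from h import *
st()
E
```

```text
t 20.72 p [541.   14.4  84.8] F [-0.9  0.9 -1.8] M [-0.01  0.1   0.04] gap 0.269
x [-0.069  0.998 -0.007] y [ 0.016 -0.006 -1.   ] q [-0.12  0.33 -0.31  0.92 -0.   -0.19]
```

Call:
servo_tool(
  targets=[
    [0.1,0,0,0.15,0.2,0.05,-1],
    [0.1,0,0,0.1,0.25,0.05,-1],
    [0,0,0,0.03,0.25,0,-1],
    [0,0,0,0,0.12,0,-1],
    [0,0,0,0,0,0,-1],
  ],
)

```text
t: 21.13
ee_pos: [539.7, 20.6, 62.5]
ee_rot: [0.48, -0.486, -0.515, 0.518]
wrist_force: [0.0, -0.6, -1.5]
finger_gap: 0.27
```

```bash
python3 - <<'E'
from h import *
st()
E
```

```text
t 21.13 p [539.7  20.6  62.5] F [ 0.  -0.6 -1.5] M [-0.01  0.02 -0.01] gap 0.27
x [-0.066  0.998 -0.009] y [ 0.003 -0.009 -1.   ] q [-0.11  0.36 -0.33  0.88 -0.01 -0.17]
```

Call:
servo_tool(
  targets=[
    [0,0,0,0,0.15,0.03,-1],
    [0,0,0,0,0.12,0.03,-1],
    [0,0,0,0,0.1,0,-1],
  ],
)

```text
t: 21.38
ee_pos: [539.5, 20.2, 52.4]
ee_rot: [0.479, -0.487, -0.516, 0.517]
wrist_force: [0.6, -2.3, 24.4]
finger_gap: 0.266
```

```bash
python3 - <<'E'
from h import *
st()
E
```

```text
t 21.38 p [539.5  20.2  52.4] F [ 0.6 -2.3 24.4] M [-0.31 -0.08 -0.05] gap 0.266
x [-0.066  0.998 -0.01 ] y [ 0.007 -0.009 -1.   ] q [-0.11  0.36 -0.35  0.85 -0.01 -0.17]
```

Contact on the pallet floor (24 N up). Release with the jaws half open, then retreat straight up.

Call:
servo_tool(
  targets=[
    [0,0,0,0,-0.03,0,0],
    [0,0,0,0,0,0,0],
    [0,0,0,0,0,0,0],
    [0,0,0,0,-0.3,0,0],
    [0,0,0,0,-0.7,0,0],
    [0,0,0,0,-0.9,0,0],
    [0,0,0,0,-0.9,0,0],
    [0,0,0,0,-0.9,0,0],
    [0,0,0,0,-0.9,0,0.1],
    [0,0,0,0,-0.9,0,0.1],
    [0,0,0,0,-0.9,0,0.1],
    [0,0,0,0,-0.9,0,0.1],
  ],
)

```text
t: 22.38
ee_pos: [533.2, 22.8, 281.9]
ee_rot: [0.482, -0.485, -0.514, 0.519]
wrist_force: [1.6, 0.0, 0.0]
finger_gap: 0.55
```

```bash
python3 - <<'E'
from h import *
st(); f=grab('wrist','w11.png'); P=cloud(f)
m=(P[...,2]>86)&(P[...,2]<98)&(abs(P[...,0]-502)<80)&(abs(P[...,1]-18)<80); print('stem top',m.sum(),P[m].mean(0))
grab('side','s11.png')
a=binpt(26.5,28.5,160,.65); plan(a+[-10,0,20],binR(.65),g=.06)
E
```

```text
t 22.38 p [533.2  22.8 281.9] F [1.6 0.  0. ] M [ 0.01 -0.02  0.04] gap 0.55
x [-0.066  0.998 -0.008] y [-0.002 -0.008 -1.   ] q [-0.1   0.22  0.05  1.4  -0.01 -0.17]
stem top 311 [537.95424522  20.0187488   89.86184111]
n 9 dist [ -75.3 -246.8  -52.3] ang [-36.7   9.4   2.6]
[[-0.82, 0.21, 0.06, -0.89, 0.2, 0.34, 0.06], [-0.82, 0.21, 0.06, -0.9, 0.18, 0.34, 0.06], [-0.82, 0.21, 0.06, -0.9, 0.16, 0.33, 0.06], [-0.82, 0.21, 0.06, -0.91, 0.14, 0.33, 0.06], [-0.82, 0.21, 0.06, -0.91, 0.12, 0.32, 0.06], [-0.82, 0.21, 0.06, -0.92, 0.11, 0.31, 0.06], [-0.82, 0.21, 0.06, -0.92, 0.09, 0.3, 0.06], [-0.82, 0.21, 0.06, -0.93, 0.07, 0.29, 0.06], [-0.82, 0.21, 0.06, -0.93, 0.06, 0.28, 0.06]]
```

View pics/w11.png

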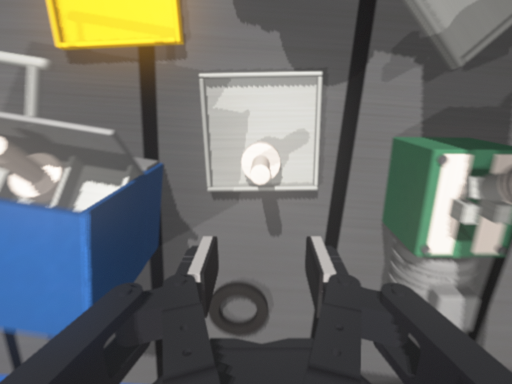

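Call:
servo_tool(
  targets=[
    [-0.7,0.2,0.06,-0.9,0,0.4,0.06],
    [-0.7,0.2,0.06,-0.9,0,0.4,0.06],
    [-0.7,0.2,0.06,-0.9,0,0.4,0.06],
    [-0.7,0.2,0.06,-0.9,0.1,0.35,0.06],
    [-0.7,0.2,0.06,-0.9,0.1,0.33,0.06],
    [-0.7,0.2,0.06,-0.9,0.1,0.32,0.06],
    [-0.7,0.2,0.06,-0.9,0.1,0.3,0.06],
    [-0.7,0.2,0.06,-0.9,0.1,0.3,0.06],
    [-0.7,0.2,0.06,-0.9,0.1,0.3,0.06],
    [0,0,0,0,0,0,0.06],
  ],
)

```text
t: 23.32
ee_pos: [450.4, -228.2, 251.0]
ee_rot: [-0.344, 0.656, 0.59, -0.322]
wrist_force: [-0.7, -0.1, -0.4]
finger_gap: 0.531
```

```bash
python3 - <<'E'
from h import *
st(); bread(); f=grab('wrist','w12.png'); P=cloud(f); d=P-HG; x=d@CX;y=d@CY;z=d[...,2]; c,s=np.cos(.65),np.sin(.65)
xb=x*c+z*s; zb=-x*s+z*c
m=(abs(y-32)<25)&(zb>84)&(zb<97)&(xb>0)&(xb<60); print('top',m.sum(),np.median(zb[m]),'x',np.percentile(xb[m],[2,98]),'y',np.percentile(y[m],[2,98]))
a=binpt(26.5,28.5,125,.65); plan(a,binR(.65),g=.06)
E
```

```text
t 23.32 p [ 450.4 -228.2  251. ] F [-0.7 -0.1 -0.4] M [ 0.05  0.53 -0.06] gap 0.531
x [ 0.097  0.995 -0.017] y [ 0.552 -0.068 -0.831] q [-0.86 -0.23 -0.64  0.7   0.38 -0.68]
TCP in bin [ 33.6  22.5 201.8]
top 535 90.62951335023908 x [14.34879799 35.7191507 ] y [19.08884197 39.83341141]
n 3 dist [ 40.2   0.5 -66.5] ang [-3.5  0.8 -0.6]
[[-0.23, 0.05, -0.04, 0.06, 0.86, 0.04, 0.06], [-0.23, 0.05, -0.04, 0.06, 0.86, 0.06, 0.06], [-0.23, 0.05, -0.04, 0.05, 0.86, 0.08, 0.06]]
```

Call:
servo_tool(
  targets=[
    [-0.23,0.05,0,0.08,0.6,0.05,0.06],
    [-0.2,0,0,0.07,0.7,0.06,0.06],
    [-0.2,0,0,0.07,0.7,0.06,0.06],
    [-0.1,0,0,0,0.5,0.06,0.06],
    [0,0,0,0,0,0,0.06],
  ],
)

```text
t: 23.78
ee_pos: [492.4, -224.6, 189.1]
ee_rot: [-0.322, 0.668, 0.6, -0.301]
wrist_force: [-0.8, -0.2, 0.1]
finger_gap: 0.532
```

```bash
python3 - <<'E'
from h import *
st(); bread(); a=binpt(26.5,29,51,.65); plan(a,binR(.65),4,g=.06)
E
```

```text
t 23.78 p [ 492.4 -224.6  189.1] F [-0.8 -0.2  0.1] M [0.08 0.54 0.04] gap 0.532
x [ 0.099  0.995 -0.017] y [ 0.607 -0.074 -0.791] q [-0.8  -0.14 -0.78  0.39  0.39 -0.59]
TCP in bin [ 29.1  30.4 127.5]
n 4 dist [ 43.8  -5.8 -62.5] ang [ 0.5  0.6 -0.8]
[[0.02, 0.03, -0.04, -0.0, 0.64, 0.03, 0.06], [0.02, 0.03, -0.04, -0.01, 0.64, 0.03, 0.06], [0.02, 0.03, -0.04, -0.01, 0.64, 0.02, 0.06], [0.02, 0.03, -0.04, -0.01, 0.64, 0.02, 0.06]]
```

Call:
servo_tool(
  targets=[
    [0,0,0,-0.02,0.45,0.04,0.06],
    [0,0,0,-0.02,0.55,0.03,0.06],
    [0,0,0,-0.01,0.6,0.03,0.06],
    [0,0,0,0,0.5,0.02,0.06],
    [0,0,0,0,0.3,0,0.06],
    [0,0,0,0,0,0,0.06],
  ],
)

```text
t: 24.28
ee_pos: [539.4, -226.3, 133.4]
ee_rot: [-0.319, 0.665, 0.603, -0.304]
wrist_force: [-0.1, 0.6, -0.3]
finger_gap: 0.533
```

```bash
python3 - <<'E'
from h import *
st(); bread(); a=binpt(26.5,29,51,.65); plan(a,binR(.65),g=.06)
E
```

```text
t 24.28 p [ 539.4 -226.3  133.4] F [-0.1  0.6 -0.3] M [0.01 0.58 0.05] gap 0.533
x [ 0.088  0.996 -0.019] y [ 0.608 -0.069 -0.791] q [-0.72  0.02 -0.8   0.18  0.36 -0.53]
TCP in bin [32.8 33.4 54.7]
n 1 dist [-3.2 -4.1 -6.8] ang [ 0.4  1.2 -0.4]
[[0.09, 0.24, -0.09, -0.14, 0.12, 0.22, 0.06]]
```

Call:
servo_tool(
  targets=[
    [0,0.1,0,-0.08,0.06,0.12,0.06],
    [0,0.1,0,-0.06,0.04,0.08,0.06],
    [0,0,0,0,0,0,0.06],
  ],
)

```text
t: 24.53
ee_pos: [537.0, -229.7, 129.1]
ee_rot: [-0.324, 0.667, 0.601, -0.298]
wrist_force: [-0.3, 0.7, -0.1]
finger_gap: 0.53
```

```bash
python3 - <<'E'
from h import *
st(); bread()
E
```

```text
t 24.53 p [ 537.  -229.7  129.1] F [-0.3  0.7 -0.1] M [ 0.03  0.57 -0.02] gap 0.53
x [ 0.1    0.995 -0.008] y [ 0.608 -0.067 -0.791] q [-0.73  0.02 -0.81  0.17  0.36 -0.53]
TCP in bin [28.6 29.8 52.5]
```

Call:
servo_tool(
  targets=[
    [0,0,0,0,0,0,-1],
    [0,0,0,0,0,0,-1],
    [0,0,0,0,0,0,-1],
    [0,0,0,0,0,0,-1],
    [0,0,0,0,0,0,-1],
    [0,0,0,0,-0.3,0,-1],
    [0,0,0,0,-0.5,0,-1],
    [0,0,0,0,-0.7,0,-1],
    [0,0,0,0,-0.7,0,-1],
    [0,0,0,0,-0.7,0,-1],
    [0,0,0,0,-0.7,0,-1],
    [0,0,0,0,-0.7,0,-1],
    [0,0,0,0,-0.7,0,-1],
  ],
  newtons=50,
)

```text
t: 25.62
ee_pos: [442.1, -218.2, 250.8]
ee_rot: [-0.325, 0.666, 0.602, -0.298]
wrist_force: [-0.6, -0.1, -3.0]
finger_gap: 0.266
```

```bash
python3 - <<'E'
from h import *
st(); bread(); grab('wrist','w13.png')
R=frame([0,0,-1],[-np.sin(.083),np.cos(.083),0]); a=np.array([440,-100,270.]); plan(a,R,12,g=-1)
E
```

```text
t 25.62 p [ 442.1 -218.2  250.8] F [-0.6 -0.1 -3. ] M [ 0.03  0.83 -0.05] gap 0.266
x [ 0.098  0.995 -0.006] y [ 0.608 -0.065 -0.791] q [-0.9  -0.28 -0.71  0.65  0.45 -0.69]
TCP in bin [ 26.1  31.6 207.2]
n 12 dist [ -1.8 118.7  15.7] ang [37.7 -9.8 -3.9]
[[0.63, -0.16, -0.07, 0.33, -0.06, 0.0, -1], [0.63, -0.16, -0.07, 0.33, -0.06, -0.0, -1], [0.63, -0.16, -0.07, 0.33, -0.06, -0.0, -1], [0.63, -0.16, -0.07, 0.33, -0.05, -0.0, -1], [0.63, -0.16, -0.07, 0.33, -0.05, -0.01, -1], [0.63, -0.16, -0.07, 0.33, -0.05, -0.01, -1], [0.63, -0.16, -0.07, 0.33, -0.05, -0.01, -1], [0.63, -0.16, -0.07, 0.33, -0.05, -0.01, -1], [0.63, -0.16, -0.07, 0.33, -0.05, -0.01, -1], [0.63, -0.16, -0.07, 0.33, -0.05, -0.02, -1], [0.63, -0.16, -0.07, 0.33, -0.05, -0.02, -1], [0.63, -0.16, -0.07, 0.33, -0.04, -0.02, -1]]
```

View pics/w13.png

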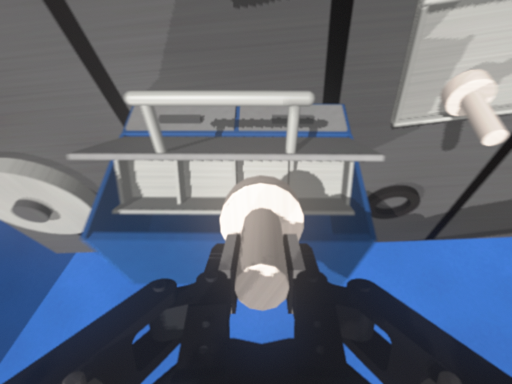

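Call:
servo_tool(
  targets=[
    [0.5,-0.16,-0.07,0.2,-0.3,0,-1],
    [0.63,-0.16,-0.07,0.33,-0.3,0,-1],
    [0.63,-0.16,-0.07,0.35,-0.1,0,-1],
    [0.63,-0.16,-0.07,0.35,-0.06,0,-1],
    [0.63,-0.16,-0.07,0.35,-0.05,0,-1],
    [0.63,-0.16,-0.07,0.4,-0.05,0,-1],
    [0.63,-0.16,-0.07,0.4,-0.05,0,-1],
    [0.63,-0.16,-0.07,0.5,-0.05,0,-1],
    [0.63,-0.16,-0.07,0.5,0,-0.02,-1],
    [0.63,-0.16,-0.07,0.6,0,-0.02,-1],
    [0.63,-0.16,0,0.6,0,-0.02,-1],
    [0.5,-0.1,0,0.6,0,-0.02,-1],
    [0,0,0,0.5,0,0,-1],
  ],
)

```text
t: 26.75
ee_pos: [425.3, -43.3, 273.1]
ee_rot: [0.482, -0.483, -0.51, 0.523]
wrist_force: [1.0, 0.4, -1.7]
finger_gap: 0.263
```

```bash
python3 - <<'E'
from h import *
st(); 
R=frame([0,0,-1],[-np.sin(.083),np.cos(.083),0]); plan([466,15.5,120],R,g=-1)
E
```

```text
t 26.75 p [425.3 -43.3 273.1] F [ 1.   0.4 -1.7] M [-0.   -0.06  0.01] gap 0.263
x [-0.069  0.998 -0.013] y [-0.012 -0.014 -1.   ] q [-0.28  0.02 -0.2   1.35 -0.02 -0.35]
n 6 dist [  40.7   58.8 -153.1] ang [-0.8 -0.8 -0.8]
[[-0.03, -0.03, -0.03, 0.32, 0.84, -0.26, -1], [-0.03, -0.03, -0.03, 0.32, 0.84, -0.26, -1], [-0.03, -0.03, -0.03, 0.32, 0.85, -0.26, -1], [-0.03, -0.03, -0.03, 0.31, 0.85, -0.26, -1], [-0.03, -0.03, -0.03, 0.31, 0.85, -0.25, -1], [-0.03, -0.03, -0.03, 0.31, 0.85, -0.25, -1]]
```

Call:
servo_tool(
  targets=[
    [-0.03,0,-0.03,0.35,0.6,-0.26,-1],
    [-0.03,0,-0.03,0.35,0.84,-0.26,-1],
    [-0.03,0,-0.03,0.35,0.84,-0.26,-1],
    [-0.03,0,-0.03,0.35,0.84,-0.26,-1],
    [-0.03,0,-0.03,0.35,0.84,-0.25,-1],
    [0,0,-0.03,0.35,0.7,-0.2,-1],
    [0,0,0,0,0,0,-1],
  ],
)

```text
t: 27.33
ee_pos: [469.7, 28.0, 124.6]
ee_rot: [-0.481, 0.482, 0.52, -0.516]
wrist_force: [-0.7, -0.4, -2.2]
finger_gap: 0.27
```

```bash
python3 - <<'E'
from h import *
st(); 
R=frame([0,0,-1],[-np.sin(.083),np.cos(.083),0]); plan([466,15.5,65],R,5,g=-1)
E
```

```text
t 27.33 p [469.7  28.  124.6] F [-0.7 -0.4 -2.2] M [0.04 0.08 0.01] gap 0.27
x [-0.073  0.997  0.002] y [ 0.005  0.002 -1.   ] q [-0.11  0.17 -0.41  0.98  0.   -0.19]
n 5 dist [ -3.7 -12.5 -59.6] ang [ 0.3 -0.6  0.1]
[[0.01, -0.02, 0.0, -0.08, 0.4, 0.03, -1], [0.01, -0.02, 0.0, -0.08, 0.4, 0.03, -1], [0.01, -0.02, 0.0, -0.08, 0.4, 0.03, -1], [0.01, -0.02, 0.0, -0.08, 0.4, 0.03, -1], [0.01, -0.02, 0.0, -0.08, 0.4, 0.03, -1]]
```

Call:
servo_tool(
  targets=[
    [0,0,0,-0.1,0.35,0.03,-1],
    [0,0,0,-0.1,0.4,0.03,-1],
    [0,0,0,-0.1,0.4,0.03,-1],
    [0,0,0,-0.08,0.4,0.03,-1],
    [0,0,0,-0.03,0.3,0,-1],
    [0,0,0,0,0,0,-1],
  ],
)

```text
t: 27.83
ee_pos: [467.8, 14.6, 67.0]
ee_rot: [-0.48, 0.482, 0.52, -0.517]
wrist_force: [-0.3, 0.2, -2.5]
finger_gap: 0.268
```

```bash
python3 - <<'E'
from h import *
st(); 
R=frame([0,0,-1],[-np.sin(.083),np.cos(.083),0]); plan([466,15.5,53],R,5,g=-1)
E
```

```text
t 27.83 p [467.8  14.6  67. ] F [-0.3  0.2 -2.5] M [-0.05 -0.    0.01] gap 0.268
x [-0.075  0.997  0.   ] y [ 0.004  0.    -1.   ] q [-0.14  0.23 -0.5   0.84  0.   -0.22]
n 5 dist [ -1.8   0.9 -14. ] ang [ 0.2 -0.4  0. ]
[[0.01, -0.02, 0.0, 0.01, 0.09, 0.01, -1], [0.01, -0.02, 0.0, 0.01, 0.09, 0.01, -1], [0.01, -0.02, 0.0, 0.01, 0.09, 0.01, -1], [0.01, -0.02, 0.0, 0.01, 0.09, 0.01, -1], [0.01, -0.02, 0.0, 0.01, 0.09, 0.01, -1]]
```

Call:
servo_tool(
  targets=[
    [0,0,0,0,0.18,0.03,-1],
    [0,0,0,0,0.13,0.02,-1],
    [0,0,0,0,0.1,0,-1],
    [0,0,0,0,0.05,0,-1],
  ],
)

```text
t: 28.17
ee_pos: [468.0, 13.9, 54.2]
ee_rot: [-0.479, 0.483, 0.52, -0.517]
wrist_force: [-0.2, 0.2, -1.8]
finger_gap: 0.268
```

```bash
python3 - <<'E'
from h import *
st()
E
```

```text
t 28.17 p [468.   13.9  54.2] F [-0.2  0.2 -1.8] M [-0.01  0.03 -0.04] gap 0.268
x [-0.074  0.997 -0.001] y [ 0.007 -0.    -1.   ] q [-0.14  0.24 -0.52  0.8   0.   -0.22]
```

Call:
servo_tool(
  targets=[
    [0,0,0,0,0.08,0,-1],
    [0,0,0,0,0.06,0,-1],
  ],
)

```text
t: 28.33
ee_pos: [468.5, 13.9, 53.4]
ee_rot: [-0.478, 0.484, 0.52, -0.516]
wrist_force: [-8.6, 0.1, 20.7]
finger_gap: 0.264
```

```bash
python3 - <<'E'
from h import *
st()
E
```

```text
t 28.33 p [468.5  13.9  53.4] F [-8.6  0.1 20.7] M [ 0.07  1.77 -0.07] gap 0.264
x [-0.075  0.997 -0.002] y [ 0.009 -0.001 -1.   ] q [-0.14  0.24 -0.52  0.8   0.   -0.22]
```

Call:
servo_tool(
  targets=[
    [0,0,0,0,-0.02,0,0],
    [0,0,0,0,0,0,0],
    [0,0,0,0,0,0,0],
    [0,0,0,0,-0.3,0,0],
    [0,0,0,0,-0.7,0,0],
    [0,0,0,0,-0.9,0,0],
    [0,0,0,0,-0.9,0,0],
    [0,0,0,0,-0.9,0,0],
    [0,0,0,0,-0.9,0,0],
    [0,0,0,0,-0.9,0,0],
    [0,0,0,0,-0.9,0,0],
    [0,0,0,0,-0.9,0,0],
  ],
)

```text
t: 29.33
ee_pos: [463.4, 15.0, 283.8]
ee_rot: [-0.479, 0.482, 0.52, -0.517]
wrist_force: [-0.1, 0.1, -0.5]
finger_gap: 0.494
```

```bash
python3 - <<'E'
from h import *
st(); f=grab('wrist','w14.png'); P=cloud(f)
m=(P[...,2]>86)&(P[...,2]<98)&(abs(P[...,0]-502)<80)&(abs(P[...,1]-18)<80)
n,l,s,c=cv2.connectedComponentsWithStats(m.astype(np.uint8))
for i in range(1,n):
    if s[i,4]>30: print('stem',P[l==i].mean(0))
B=binpt(-51,0,118,.65); print(B); R=frame([0,0,-1],CX); plan([B[0],B[1],260],R,g=0)
E
```

```text
t 29.33 p [463.4  15.  283.8] F [-0.1  0.1 -0.5] M [-0.03 -0.03 -0.05] gap 0.494
x [-0.076  0.997 -0.001] y [ 0.005 -0.    -1.   ] q [-0.14  0.08 -0.12  1.37  0.   -0.22]
stem [464.62690208  13.96685369  89.93533028]
stem [537.49058211  20.03222335  89.856022  ]
[ 431.59345885 -248.96491964  133.07338154]
n 21 dist [ -34.1 -263.6  -29.6] ang [  0.7 100.1   0.6]
[[0.01, 0.95, 0.01, -0.41, 0.05, 0.09, 0], [0.01, 0.95, 0.01, -0.42, 0.05, 0.05, 0], [0.01, 0.95, 0.01, -0.42, 0.05, 0.02, 0], [0.01, 0.95, 0.01, -0.42, 0.05, -0.02, 0], [0.01, 0.95, 0.01, -0.42, 0.05, -0.05, 0], [0.01, 0.95, 0.01, -0.41, 0.05, -0.09, 0], [0.01, 0.95, 0.01, -0.4, 0.05, -0.12, 0], [0.01, 0.95, 0.01, -0.39, 0.05, -0.16, 0], [0.01, 0.95, 0.01, -0.38, 0.05, -0.19, 0], [0.01, 0.95, 0.01, -0.36, 0.05, -0.22, 0], [0.01, 0.95, 0.01, -0.34, 0.05, -0.25, 0], [0.01, 0.95, 0.01, -0.32, 0.05, -0.27, 0], [0.01, 0.95, 0.01, -0.3, 0.05, -0.3, 0], [0.01, 0.95, 0.01, -0.27, 0.05, -0.32, 0], [0.01, 0.95, 0.01, -0.24, 0.05, -0.35, 0], [0.01, 0.95, 0.01, -0.21, 0.05, -0.36, 0], [0.01, 0.95, 0.01, -0.18, 0.05, -0.38, 0], [0.01, 0.95, 0.01, -0.15, 0.05, -0.39, 0], [0.01, 0.95, 0.01, -0.12, 0.05, -0.41, 0], [0.01, 0.95, 0.01, -0.08, 0.05, -0.41, 0], [0.01, 0.95, 0.01, -0.05, 0.05, -0.42, 0]]
```

View pics/w14.png

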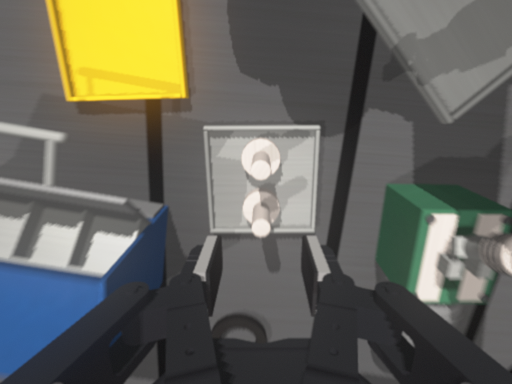

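```bash
python3 - <<'E'
from h import *
B=binpt(-51,0,118,.65); R=frame([0,0,-1],CY); p=B-50*CX; p[2]=230; print(p); plan(p,R,g=-1)
for ph in (.65,.5,.4,.3,.2,.1,0): print(ph,(binpt(-51,0,118,ph)-16*CX-[0,0,28]).round(1))
E
```

```text
[ 381.84503293 -243.95551656  230.        ]
n 10 dist [ -83.9 -258.6  -59.6] ang [ 0.8 10.1 -0.1]
[[0.02, 0.2, -0.0, -0.84, 0.2, 0.35, -1], [0.02, 0.2, -0.0, -0.84, 0.2, 0.33, -1], [0.02, 0.2, -0.0, -0.85, 0.2, 0.32, -1], [0.02, 0.2, -0.0, -0.86, 0.2, 0.3, -1], [0.02, 0.2, -0.0, -0.86, 0.2, 0.29, -1], [0.02, 0.2, -0.0, -0.87, 0.2, 0.27, -1], [0.02, 0.2, -0.0, -0.87, 0.2, 0.25, -1], [0.02, 0.2, -0.0, -0.87, 0.2, 0.24, -1], [0.02, 0.2, -0.0, -0.88, 0.2, 0.22, -1], [0.02, 0.2, -0.0, -0.88, 0.2, 0.21, -1]]
0.65 [ 415.7 -247.4  105.1]
0.5 [ 426.3 -248.4  121.1]
0.4 [ 434.7 -249.3  130.8]
0.3 [ 443.9 -250.2  139.7]
0.2 [ 454.1 -251.2  147.5]
0.1 [ 464.9 -252.3  154.3]
0 [ 476.4 -253.5  160. ]
```

Call:
servo_tool(
  targets=[
    [0,0.2,0,-0.85,0.1,0.35,-1],
    [0,0.2,0,-0.85,0.2,0.33,-1],
    [0,0.2,0,-0.85,0.2,0.32,-1],
    [0,0.2,0,-0.86,0.2,0.3,-1],
    [0,0.2,0,-0.86,0.2,0.29,-1],
    [0,0.2,0,-0.87,0.2,0.27,-1],
    [0,0.2,0,-0.87,0.2,0.25,-1],
    [0,0.2,0,-0.87,0.2,0.24,-1],
    [0,0.2,0,-0.88,0.2,0.22,-1],
    [0,0.2,0,-0.9,0.2,0.2,-1],
    [0,0,0,0,0,0,-1],
  ],
)

```text
t: 30.3
ee_pos: [384.8, -256.3, 240.6]
ee_rot: [-0.513, 0.535, 0.482, -0.467]
wrist_force: [0.4, -0.3, 0.0]
finger_gap: 0.0
```

```bash
python3 - <<'E'
from h import *
B=binpt(-51,0,118,.65); R=frame([0,0,-1],CY); p=B-45*CX; p[2]=105; st(); plan(p,R,g=-1)
E
```

```text
t 30.3 p [ 384.8 -256.3  240.6] F [ 0.4 -0.3  0. ] M [-0.04 -0.02  0.01] gap 0.0
x [ 0.099  0.995 -0.005] y [ 0.035 -0.009 -0.999] q [-0.77  0.06 -0.24  1.24  0.02 -0.67]
n 5 dist [   2.    11.9 -135.6] ang [ 2.1  0.1 -0.3]
[[0.08, 0.0, -0.01, 0.09, 0.9, 0.03, -1], [0.08, 0.0, -0.01, 0.08, 0.9, 0.02, -1], [0.08, 0.0, -0.01, 0.08, 0.9, 0.01, -1], [0.08, 0.0, -0.01, 0.08, 0.9, 0.01, -1], [0.08, 0.0, -0.01, 0.08, 0.9, 0.0, -1]]
```

Call:
servo_tool(
  targets=[
    [0.1,0,0,0.08,0.8,0.05,-1],
    [0.1,0,0,0.08,0.9,0.04,-1],
    [0.08,0,0,0.08,0.9,0.02,-1],
    [0.08,0,0,0.08,0.9,0.02,-1],
    [0.08,0,0,0.08,0.8,0,-1],
    [0,0,0,0,0,0,-1],
  ],
)

```text
t: 30.8
ee_pos: [386.1, -248.5, 111.4]
ee_rot: [-0.522, 0.529, 0.471, -0.475]
wrist_force: [-0.2, 0.5, 0.7]
finger_gap: 0.0
```

```bash
python3 - <<'E'
from h import *
st(); grab('side','s15.png')
a=cv2.imread('pics/s15.png')[120:340,180:420]; cv2.imwrite('pics/c15.png',cv2.resize(a,None,fx=2.5,fy=2.5))
E
```

```text
t 30.8 p [ 386.1 -248.5  111.4] F [-0.2  0.5  0.7] M [ 0.08  0.02 -0.03] gap 0.0
x [ 0.105  0.994 -0.011] y [ 0.003 -0.011 -1.   ] q [-0.74  0.16 -0.46  0.94 -0.01 -0.64]
```

View pics/c15.png

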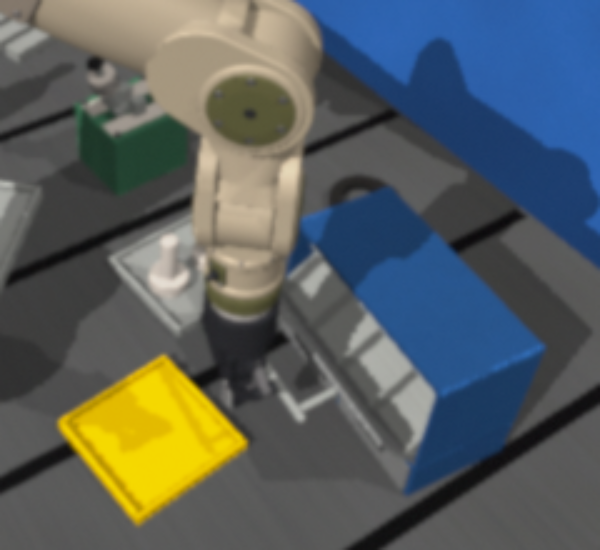

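Call:
servo_tool(
  targets=[
    [0,0,0,0,0,-0.3,-1],
    [0,0,0,0,-0.05,-0.35,-1],
    [0,0,0,0,-0.2,-0.35,-1],
    [0,0,0,0,-0.3,-0.3,-1],
    [0,0,0,0,-0.3,-0.3,-1],
  ],
)

```text
t: 31.27
ee_pos: [429.0, -253.4, 144.0]
ee_rot: [-0.526, 0.527, 0.465, -0.479]
wrist_force: [-6.8, -1.9, -2.1]
finger_gap: 0.002
```

```bash
python3 - <<'E'
from h import *
st()
E
```

```text
t 31.27 p [ 429.  -253.4  144. ] F [-6.8 -1.9 -2.1] M [-0.25  1.2  -0.03] gap 0.002
x [ 0.108  0.994 -0.016] y [-0.015 -0.015 -1.   ] q [-0.68  0.22 -0.3   1.05 -0.02 -0.57]
```

Call:
servo_tool(
  targets=[
    [0,0,0,0,-0.1,-0.35,-1],
    [0,0,0,0,-0.15,-0.38,-1],
    [0,0,0,0,-0.15,-0.38,-1],
  ],
)

```text
t: 31.52
ee_pos: [447.2, -255.3, 162.6]
ee_rot: [0.534, -0.52, -0.453, 0.489]
wrist_force: [-16.2, 2.3, 11.7]
finger_gap: 0.005
```

```bash
python3 - <<'E'
from h import *
st()
E
```

```text
t 31.52 p [ 447.2 -255.3  162.6] F [-16.2   2.3  11.7] M [ 0.28  3.28 -0.04] gap 0.005
x [ 0.112  0.993 -0.024] y [-0.051 -0.018 -0.999] q [-0.65  0.26 -0.2   1.14 -0.05 -0.53]
```

Call:
servo_tool(
  targets=[
    [0.3,0,0,0,0.25,-0.2,-1],
    [0.3,0,0,0,0.2,-0.35,-1],
    [0.2,0,0,0,0.1,-0.4,-1],
  ],
)

```text
t: 31.77
ee_pos: [466.7, -258.9, 155.8]
ee_rot: [0.555, -0.499, -0.428, 0.509]
wrist_force: [-10.4, 1.7, 11.0]
finger_gap: 0.004
```

```bash
python3 - <<'E'
from h import *
st()
E
```

```text
t 31.77 p [ 466.7 -258.9  155.8] F [-10.4   1.7  11. ] M [ 0.27  1.95 -0.07] gap 0.004
x [ 0.115  0.993 -0.033] y [-0.137 -0.017 -0.99 ] q [-0.6   0.36 -0.08  1.23 -0.09 -0.48]
```

Call:
servo_tool(
  targets=[
    [-0.4,0,0,0,-0.1,-0.2,-1],
    [-0.4,0,0,0,-0.1,-0.25,-1],
    [-0.4,0,0,0,-0.05,-0.25,-1],
  ],
)

```text
t: 32.02
ee_pos: [473.6, -259.1, 158.2]
ee_rot: [0.539, -0.517, -0.444, 0.495]
wrist_force: [-25.5, -3.9, -0.1]
finger_gap: 0.002
```

```bash
python3 - <<'E'
from h import *
st(); grab('side','s16.png')
a=cv2.imread('pics/s16.png')[120:340,180:420]; cv2.imwrite('pics/c16.png',cv2.resize(a,None,fx=2.5,fy=2.5))
E
```

```text
t 32.02 p [ 473.6 -259.1  158.2] F [-25.5  -3.9  -0.1] M [-0.71  4.43 -0.11] gap 0.002
x [ 0.115  0.993 -0.035] y [-0.075 -0.026 -0.997] q [-0.61  0.32 -0.13  1.17 -0.06 -0.49]
```

View pics/c16.png

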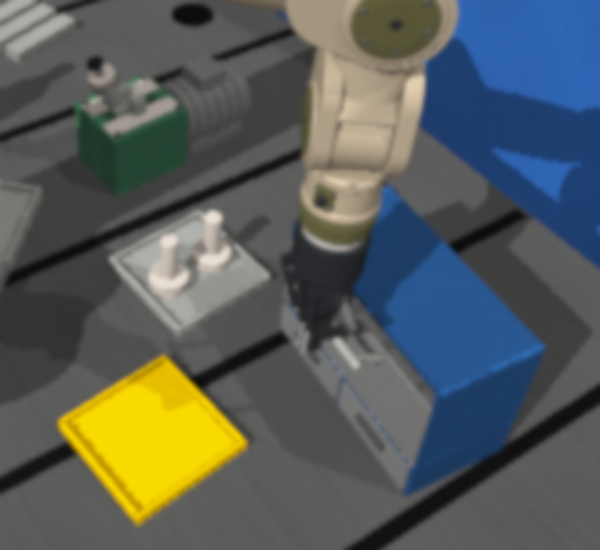

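Call:
servo_tool(
  targets=[
    [-0.2,0,0,0,0,-0.25,-1],
    [-0.2,0,0,0,0,-0.3,-1],
  ],
)

```text
t: 32.23
ee_pos: [473.9, -259.1, 158.0]
ee_rot: [0.538, -0.52, -0.443, 0.494]
wrist_force: [-35.1, 0.3, 14.6]
finger_gap: -0.002
```

```bash
python3 - <<'E'
from h import *
st()
E
```

```text
t 32.23 p [ 473.9 -259.1  158. ] F [-35.1   0.3  14.6] M [ 0.05  6.28 -0.2 ] gap -0.002
x [ 0.119  0.992 -0.038] y [-0.071 -0.029 -0.997] q [-0.61  0.32 -0.13  1.16 -0.07 -0.49]
```

Call:
servo_tool(
  targets=[
    [0,0,0,0,0,0.4,-1],
    [0,0,0,0,0,0.8,-1],
    [-0.3,0,0,0,-0.5,0.8,-1],
    [-0.3,0,0,0,-0.9,0.4,-1],
    [-0.2,0,0.2,0,-0.9,0,0],
    [0,0,0.2,0,-0.9,0,1],
    [0,0,0,0,-0.9,0,1],
    [0,0,0,0,-0.9,0,1],
  ],
)

```text
t: 32.9
ee_pos: [405.9, -242.5, 328.1]
ee_rot: [-0.506, 0.552, 0.451, -0.486]
wrist_force: [0.6, -0.3, 0.0]
finger_gap: 0.568
```

```bash
python3 - <<'E'
from h import *
st(); f=grab('wrist','w17.png')
P=cloud(f); d=P-CC; x=d@CX;y=d@CY;z=P[...,2]
hd=(z>170)&(z<202)&(x<-105)&(x>-145)&(abs(y)<90); print('handle',hd.sum(),x[hd].mean(),y[hd].min(),y[hd].max(),np.percentile(z[hd],[50,95]))
pn=(abs(z-170)<4)&(x<-60)&(x>-100)&(abs(y)<120); print('panel top',pn.sum(),np.median(x[pn]),np.percentile(x[pn],[5,95]))
grab('side','s17.png'); a=cv2.imread('pics/s17.png')[120:340,180:420]; b=cv2.imread('pics/w17.png')
cv2.imwrite('pics/c17.png',cv2.hconcat([cv2.resize(a,(419,384)),b[:,120:500]]))
E
```

```text
t 32.9 p [ 405.9 -242.5  328.1] F [ 0.6 -0.3  0. ] M [ 0.08 -0.04 -0.01] gap 0.568
x [ 0.122  0.989 -0.08 ] y [ 0.005 -0.081 -0.997] q [-0.67  0.06 -0.03  1.42 -0.06 -0.55]
handle 965 -121.6716004351169 -59.143752015850914 39.148306218992396 [191.26325481 193.163915  ]
panel top 618 -73.6759387636094 [-80.08081241 -69.7156537 ]
```

View pics/c17.png

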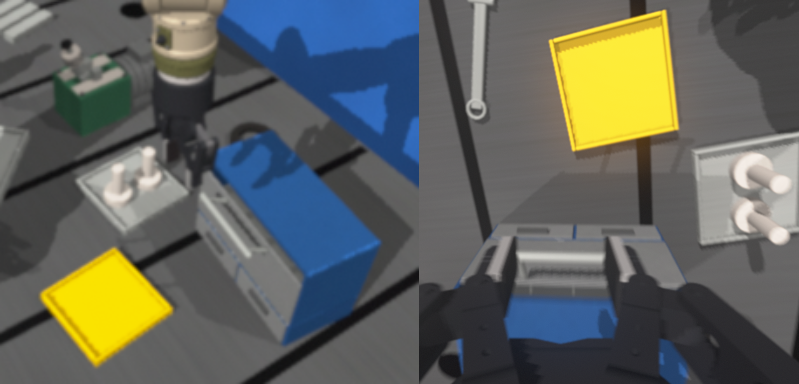

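```bash
python3 - <<'E'
from h import *
p,R=levpose(-.35,240); print(p); plan(p+[-10,-40,50],R,19)
E
```

```text
[471.68072714 257.61761849 275.44945108]
n 19 dist [ 53.6 461.6  -6.4] ang [-19.1  -9.7  -6.8]
[[-0.2, -0.1, -0.07, 0.81, -0.06, 0.0, 1], [-0.2, -0.1, -0.07, 0.81, -0.05, -0.0, 1], [-0.2, -0.1, -0.07, 0.81, -0.05, -0.01, 1], [-0.2, -0.1, -0.07, 0.81, -0.04, -0.02, 1], [-0.2, -0.1, -0.07, 0.81, -0.04, -0.03, 1], [-0.2, -0.1, -0.07, 0.81, -0.03, -0.04, 1], [-0.2, -0.1, -0.07, 0.81, -0.03, -0.04, 1], [-0.2, -0.1, -0.07, 0.81, -0.02, -0.05, 1], [-0.2, -0.1, -0.07, 0.81, -0.01, -0.06, 1], [-0.2, -0.1, -0.07, 0.81, -0.01, -0.07, 1], [-0.2, -0.1, -0.07, 0.81, -0.0, -0.07, 1], [-0.2, -0.1, -0.07, 0.81, 0.01, -0.08, 1], [-0.2, -0.1, -0.07, 0.81, 0.01, -0.09, 1], [-0.2, -0.1, -0.07, 0.81, 0.02, -0.1, 1], [-0.2, -0.1, -0.07, 0.81, 0.03, -0.1, 1], [-0.2, -0.1, -0.07, 0.81, 0.03, -0.11, 1], [-0.2, -0.1, -0.07, 0.81, 0.04, -0.12, 1], [-0.2, -0.1, -0.07, 0.8, 0.05, -0.12, 1], [-0.2, -0.1, -0.07, 0.8, 0.05, -0.13, 1]]
```

Call:
servo_tool(
  targets=[
    [-0.2,-0.1,-0.07,0.81,-0.06,0,1],
    [-0.2,-0.1,-0.07,0.81,-0.05,0,1],
    [-0.2,-0.1,-0.07,0.81,-0.05,0,1],
    [-0.2,-0.1,-0.07,0.81,-0.04,-0.02,1],
    [-0.2,-0.1,-0.07,0.81,-0.04,-0.03,1],
    [-0.2,-0.1,-0.07,0.81,-0.03,-0.04,1],
    [-0.2,-0.1,-0.07,0.81,-0.03,-0.04,1],
    [-0.2,-0.1,-0.07,0.81,-0.02,-0.05,1],
    [-0.2,-0.1,-0.07,0.81,0,-0.06,1],
    [-0.2,-0.1,-0.07,0.81,0,-0.07,1],
    [-0.2,-0.1,-0.07,0.81,0,-0.07,1],
    [-0.2,-0.1,-0.07,0.81,0,-0.08,1],
    [-0.2,-0.1,-0.07,0.81,0,-0.09,1],
    [-0.2,-0.1,-0.07,0.81,0.02,-0.1,1],
    [-0.2,-0.1,-0.07,0.81,0.03,-0.1,1],
    [-0.2,-0.1,-0.07,0.81,0.03,-0.1,1],
    [-0.2,-0.1,-0.07,0.8,0.04,-0.12,1],
    [-0.2,-0.1,-0.07,0.8,0.05,-0.12,1],
  ],
)

```text
t: 34.5
ee_pos: [476.3, 211.9, 356.3]
ee_rot: [-0.376, 0.575, 0.605, -0.403]
wrist_force: [0.3, -0.5, -0.4]
finger_gap: 1.0
```

```bash
python3 - <<'E'
from h import *
st(); levread(); p,R=levpose(-.35,195); plan(p,R)
E
```

```text
t 34.5 p [476.3 211.9 356.3] F [ 0.3 -0.5 -0.4] M [ 0.    0.34 -0.01] gap 1.0
x [-0.057  0.998 -0.008] y [ 0.392  0.015 -0.92 ] q [ 0.33 -0.12 -0.22  1.08 -0.11  0.25]
L 316.8 th_pos -0.258 y -45.9 th_tool -0.403
n 5 dist [  10.8   46.7 -123.2] ang [ 3.1 -0.3 -0.6]
[[0.12, -0.01, -0.02, 0.31, 0.79, 0.24, 1], [0.12, -0.01, -0.02, 0.31, 0.79, 0.23, 1], [0.12, -0.01, -0.02, 0.31, 0.79, 0.22, 1], [0.12, -0.01, -0.02, 0.31, 0.8, 0.21, 1], [0.12, -0.01, -0.02, 0.31, 0.8, 0.2, 1]]
```

Call:
servo_tool(
  targets=[
    [0.12,0,0,0.5,0.5,0.3,1],
    [0.12,0,0,0.5,0.6,0.3,1],
    [0.12,0,0,0.4,0.6,0.25,1],
    [0.12,0,0,0.2,0.6,0.25,1],
    [0,0,0,0,0,0,1],
  ],
)

```text
t: 34.92
ee_pos: [472.1, 271.3, 287.2]
ee_rot: [-0.384, 0.565, 0.605, -0.41]
wrist_force: [-1.0, -0.5, -0.0]
finger_gap: 1.0
```

```bash
python3 - <<'E'
from h import *
st(); levread(); p,R=levpose(-.35,185); plan(p,R)
E
```

```text
t 34.92 p [472.1 271.3 287.2] F [-1.  -0.5 -0. ] M [-0.08  0.36 -0.07] gap 1.0
x [-0.067  0.998  0.002] y [ 0.368  0.026 -0.929] q [ 0.45 -0.04 -0.3   0.95 -0.14  0.36]
L 250.7 th_pos -0.329 y 13.7 th_tool -0.378
n 3 dist [ 18.4 -12.5 -63.4] ang [1.6 0.  0.1]
[[0.11, 0.0, 0.01, -0.15, 0.73, 0.08, 1], [0.11, 0.0, 0.01, -0.15, 0.73, 0.07, 1], [0.11, 0.0, 0.01, -0.15, 0.73, 0.07, 1]]
```

Call:
servo_tool(
  targets=[
    [0.1,0,0,-0.2,0.4,0.08,1],
    [0.1,0,0,-0.15,0.5,0.07,1],
    [0.1,0,0,-0.1,0.5,0.07,1],
    [0,0,0,0,0.3,0,1],
    [0,0,0,0,0,0,1],
  ],
)

```text
t: 35.33
ee_pos: [489.5, 259.1, 241.8]
ee_rot: [-0.39, 0.56, 0.602, -0.414]
wrist_force: [0.8, 0.2, -0.1]
finger_gap: 0.998
```

```bash
python3 - <<'E'
from h import *
st(); levread(); p,R=levpose(-.35,115); plan(p,R,5); grab('side','s18.png'); grab('wrist','w18.png')
a=cv2.imread('pics/s18.png')[60:200,160:300]; b=cv2.imread('pics/w18.png')
cv2.imwrite('pics/c18.png',cv2.hconcat([cv2.resize(a,(384,384)),b[:,100:500]]))
E
```

```text
t 35.33 p [489.5 259.1 241.8] F [ 0.8  0.2 -0.1] M [-0.01  0.31  0.04] gap 0.998
x [-0.068  0.998  0.006] y [ 0.352  0.029 -0.936] q [ 0.4   0.   -0.37  0.86 -0.11  0.32]
L 202.3 th_pos -0.324 y 0.4 th_tool -0.361
n 5 dist [ 24.9   1.3 -83.7] ang [0.6 0.1 0.4]
[[0.02, 0.0, 0.01, -0.01, 0.58, 0.04, 1], [0.02, 0.0, 0.01, -0.01, 0.58, 0.04, 1], [0.02, 0.0, 0.01, -0.0, 0.58, 0.04, 1], [0.02, 0.0, 0.01, -0.0, 0.58, 0.04, 1], [0.02, 0.0, 0.01, -0.0, 0.58, 0.04, 1]]
```

View pics/c18.png

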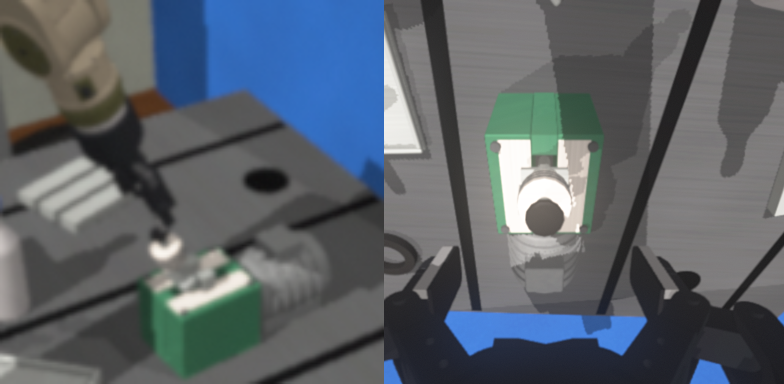

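Call:
servo_tool(
  targets=[
    [0,0,0,0,0.5,0.05,0.8],
    [0,0,0,0,0.6,0.05,0.8],
    [0,0,0,0,0.6,0.05,0.8],
    [0,0,0,0,0.5,0.05,0.8],
    [0,0,0,0,0.3,0.03,0.8],
    [0,0,0,0,0,0,0.8],
  ],
)

```text
t: 35.93
ee_pos: [516.0, 263.2, 179.2]
ee_rot: [-0.387, 0.562, 0.607, -0.407]
wrist_force: [0.0, -0.2, -0.6]
finger_gap: 0.901
```

```bash
python3 - <<'E'
from h import *
st(); levread(); p,R=levpose(-.35,115); plan(p,R,2)
E
```

```text
t 35.93 p [516.  263.2 179.2] F [ 0.  -0.2 -0.6] M [-0.04  0.32  0.01] gap 0.901
x [-0.068  0.998  0.012] y [ 0.368  0.036 -0.929] q [ 0.39  0.08 -0.46  0.67 -0.11  0.3 ]
L 134.6 th_pos -0.284 y 2.7 th_tool -0.379
n 2 dist [ -1.5  -2.8 -21.2] ang [ 1.7 -0.1  0.7]
[[0.17, -0.01, 0.07, -0.05, 0.32, 0.16, 1], [0.17, -0.01, 0.07, -0.05, 0.32, 0.15, 1]]
```

Call:
servo_tool(
  targets=[
    [0.15,0,0.05,-0.07,0.25,0.17,0.8],
    [0.15,0,0.05,-0.03,0.3,0.15,0.8],
    [0,0,0,0,0.15,0,0.8],
    [0,0,0,0,0,0,0.8],
  ],
)

```text
t: 36.27
ee_pos: [516.0, 260.8, 157.9]
ee_rot: [-0.392, 0.56, 0.6, -0.416]
wrist_force: [0.1, 0.2, -0.4]
finger_gap: 0.898
```

```bash
python3 - <<'E'
from h import *
st(); levread(); p,R=levpose(-.35,115); plan(p,R,2)
E
```

```text
t 36.27 p [516.  260.8 157.9] F [ 0.1  0.2 -0.4] M [-0.02  0.29  0.06] gap 0.898
x [-0.065  0.998  0.004] y [ 0.346  0.027 -0.938] q [ 0.38  0.11 -0.47  0.65 -0.11  0.3 ]
L 114.3 th_pos -0.337 y 0.3 th_tool -0.355
n 2 dist [-1.6 -0.4  0.1] ang [ 0.3 -0.1  0.2]
[[0.03, -0.01, 0.02, -0.0, -0.01, 0.02, 1], [0.03, -0.01, 0.02, -0.0, -0.01, 0.02, 1]]
```

Call:
servo_tool(
  targets=[
    [0,0,0,0,0,0,-1],
    [0,0,0,0,0,0,-1],
    [0,0,0,0,0,0,-1],
    [0,0,0,0,0,0,-1],
    [0,0,0,0,0,0,-1],
    [0,0,0,0,0,0,-1],
  ],
  newtons=60,
)

```text
t: 36.77
ee_pos: [516.4, 260.4, 158.9]
ee_rot: [-0.391, 0.561, 0.6, -0.416]
wrist_force: [1.4, -0.1, -1.3]
finger_gap: 0.456
```

```bash
python3 - <<'E'
from h import *
st(); levread()
E
```

```text
t 36.77 p [516.4 260.4 158.9] F [ 1.4 -0.1 -1.3] M [-0.07  0.24  0.  ] gap 0.456
x [-0.064  0.998  0.003] y [ 0.347  0.025 -0.937] q [ 0.38  0.11 -0.47  0.66 -0.11  0.3 ]
L 115.2 th_pos -0.332 y -0.2 th_tool -0.356
```

Call:
servo_tool(
  targets=[
    [0,0,0,0,-0.2,0,-1],
    [0,0,0,0,-0.2,0,-1],
    [0,0,0,0,-0.22,0,-1],
  ],
)

```text
t: 37.02
ee_pos: [509.7, 259.9, 175.5]
ee_rot: [-0.392, 0.561, 0.599, -0.416]
wrist_force: [4.7, 1.0, -6.7]
finger_gap: 0.452
```

```bash
python3 - <<'E'
from h import *
st(); levread()
E
```

```text
t 37.02 p [509.7 259.9 175.5] F [ 4.7  1.  -6.7] M [ 0.06 -0.17  0.04] gap 0.452
x [-0.064  0.998  0.003] y [ 0.346  0.025 -0.938] q [ 0.39  0.08 -0.45  0.7  -0.11  0.31]
L 133.0 th_pos -0.339 y -0.2 th_tool -0.354
```

Call:
servo_tool(
  targets=[
    [0.2,0,0,0,0,-0.25,-1],
    [0.3,0,0,0,0,-0.3,-1],
    [0.4,0,0,0,0,-0.3,-1],
  ],
)

```text
t: 37.27
ee_pos: [523.1, 260.7, 179.2]
ee_rot: [-0.418, 0.54, 0.579, -0.446]
wrist_force: [-1.6, 1.1, -7.6]
finger_gap: 0.452
```

```bash
python3 - <<'E'
from h import *
st(); levread()
E
```

```text
t 37.27 p [523.1 260.7 179.2] F [-1.6  1.1 -7.6] M [ 0.19  0.99 -0.29] gap 0.452
x [-0.067  0.998  0.003] y [ 0.252  0.02  -0.967] q [ 0.36  0.17 -0.31  0.85 -0.07  0.29]
L 132.9 th_pos -0.234 y -0.2 th_tool -0.256
```

Lift is held (L 132.9) and the lever is moving freely. I'll continue the arc.

Call:
servo_tool(
  targets=[
    [0.5,0,0,0,0,-0.28,-1],
    [0.55,0,0,0,0,-0.28,-1],
    [0.55,0,0,0,0,-0.28,-1],
    [0.55,0,0,0,0,-0.28,-1],
  ],
)

```text
t: 37.6
ee_pos: [548.8, 262.5, 183.6]
ee_rot: [-0.472, 0.494, 0.529, -0.504]
wrist_force: [-1.3, 0.6, -7.1]
finger_gap: 0.448
```

```bash
python3 - <<'E'
from h import *
st(); levread()
E
```

```text
t 37.6 p [548.8 262.5 183.6] F [-1.3  0.6 -7.1] M [ 0.19 -0.15 -0.32] gap 0.448
x [-0.067  0.998  0.002] y [ 0.047  0.005 -0.999] q [ 0.32  0.36 -0.01  1.16 -0.01  0.25]
L 133.7 th_pos -0.037 y -0.2 th_tool -0.047
```

Call:
servo_tool(
  targets=[
    [0.55,0,0,0,0,-0.28,-1],
    [0.55,0,0,0,0,-0.28,-1],
    [0.55,0,0,0,0,-0.28,-1],
    [0.55,0,0,0,0,-0.28,-1],
  ],
)

```text
t: 37.93
ee_pos: [577.9, 264.4, 181.9]
ee_rot: [0.522, -0.441, -0.472, 0.557]
wrist_force: [-1.7, -0.3, -6.0]
finger_gap: 0.448
```

```bash
python3 - <<'E'
from h import *
st(); levread()
E
```

```text
t 37.93 p [577.9 264.4 181.9] F [-1.7 -0.3 -6. ] M [ 0.17 -0.08 -0.24] gap 0.448
x [-0.065  0.998  0.001] y [-0.165 -0.01  -0.986] q [0.29 0.59 0.34 1.48 0.04 0.22]
L 134.0 th_pos 0.181 y -0.2 th_tool 0.166
```

Call:
servo_tool(
  targets=[
    [0.55,0,0,0,0,-0.28,-1],
    [0.55,0,0,0,0,-0.28,-1],
    [0.5,0,0,0,0,-0.28,-1],
  ],
)

```text
t: 38.18
ee_pos: [599.0, 265.8, 176.0]
ee_rot: [0.555, -0.4, -0.427, 0.592]
wrist_force: [-3.5, -1.3, -6.2]
finger_gap: 0.45
```

```bash
python3 - <<'E'
from h import *
st(); levread()
E
```

```text
t 38.18 p [599.  265.8 176. ] F [-3.5 -1.3 -6.2] M [ 0.12  0.12 -0.22] gap 0.45
x [-0.065  0.998  0.   ] y [-0.316 -0.02  -0.949] q [0.27 0.8  0.66 1.75 0.06 0.19]
L 133.9 th_pos 0.345 y -0.2 th_tool 0.322
```

Call:
servo_tool(
  targets=[
    [0,0,0,0,0.2,-0.03,-1],
    [0,0,0,0,0.2,0,-1],
    [0,0,0,0,0.2,0,-1],
    [0,0,0,0,0,0,1],
    [0,0,0,0,0,0,1],
    [0,0,0,0,0,0,1],
    [0,0,0,0,0,0,1],
  ],
)

```text
t: 38.77
ee_pos: [597.2, 266.5, 167.3]
ee_rot: [0.551, -0.405, -0.434, 0.586]
wrist_force: [0.6, 0.0, 0.7]
finger_gap: 0.984
```

```bash
python3 - <<'E'
from h import *
st(); levread()
E
```

```text
t 38.77 p [597.2 266.5 167.3] F [0.6 0.  0.7] M [ 0.04 -0.24  0.04] gap 0.984
x [-0.064  0.998  0.004] y [-0.295 -0.016 -0.955] q [0.27 0.77 0.59 1.69 0.06 0.19]
L 125.1 th_pos 0.356 y 0.6 th_tool 0.3
```

Call:
servo_tool(
  targets=[
    [0,0,0,0,-0.5,-0.04,1],
    [0,0,0,0,-0.7,-0.04,1],
    [0,0,0,0,-0.7,-0.04,1],
    [0,0,0,0,-0.7,-0.04,1],
    [-0.5,0,0,0,-0.7,0,1],
    [-0.6,0,0,0,-0.7,0.3,1],
    [-0.6,0,0,0,-0.7,0.6,1],
    [-0.6,0,0,0,-0.4,0.8,1],
    [-0.6,0,0,0,0,0.8,1],
    [-0.5,0,0,0,0,0.8,1],
    [0,0,0,0,0,0,1],
  ],
)

```text
t: 39.68
ee_pos: [537.1, 261.7, 328.3]
ee_rot: [-0.479, 0.487, 0.522, -0.511]
wrist_force: [0.5, 0.5, -1.1]
finger_gap: 1.003
```

```bash
python3 - <<'E'
from h import *
st(); f=grab('wrist','w19.png'); P=cloud(f); d=P-PIV
x=d@GX; y=d@GY; z=d[...,2]
sel=(abs(y)<30)&(z>85)&(x>-20)&(x<120)&(z<190)
cap=sel&(z>152); print(cap.sum(),'cap',np.nanmedian(x[cap]),np.nanmedian(y[cap]),np.nanmedian(z[cap]))
th=np.arctan2(np.median(x[cap]),np.median(z[cap])); print(th)
al=x*np.sin(th)+z*np.cos(th); r=np.hypot(x*np.cos(th)-z*np.sin(th),y)
m=sel&(r<20)&(r>8)
h,e=np.histogram(al[m],np.arange(105,180,3)); print(list(zip(e.tolist(),h.tolist())))
grab('side','s19.png'); grab('scene','sc19.png')
a=cv2.imread('pics/s19.png')[90:350,150:420]; b=cv2.imread('pics/w19.png')
cv2.imwrite('pics/c19.png',cv2.hconcat([cv2.resize(a,(399,384)),b[:,110:500]]))
E
```

```text
t 39.68 p [537.1 261.7 328.3] F [ 0.5  0.5 -1.1] M [-0.02 -0.02  0.01] gap 1.003
x [-0.066  0.998  0.002] y [ 0.019  0.003 -1.   ] q [ 0.32  0.34  0.32  1.53 -0.    0.25]
402 cap 56.54049727019411 -0.045031715663611735 162.20048636705693
0.3354128090295166
[(105, 43), (108, 32), (111, 10), (114, 0), (117, 24), (120, 52), (123, 55), (126, 83), (129, 46), (132, 93), (135, 55), (138, 84), (141, 79), (144, 165), (147, 340), (150, 0), (153, 0), (156, 0), (159, 0), (162, 0), (165, 13), (168, 47), (171, 184), (174, 0)]
```

View pics/c19.png

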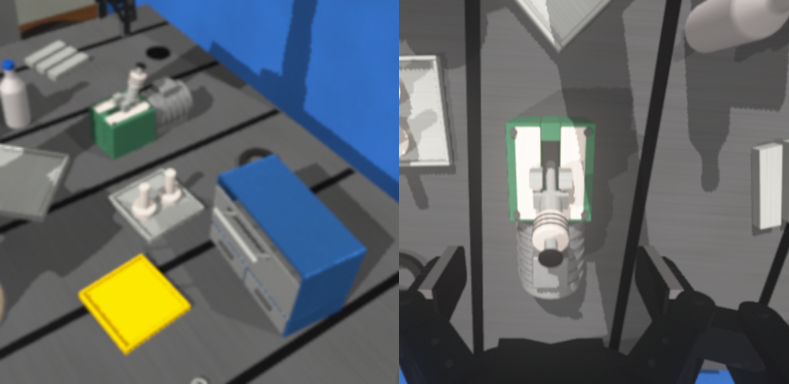

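View pics/sc19.png

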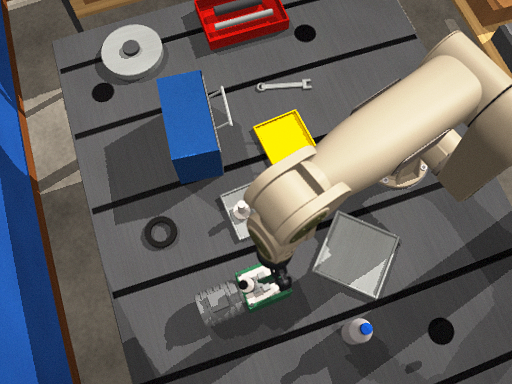

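```bash
python3 - <<'E'
import cv2,numpy as np
from h import *
for a,b,r in(('side0','s19',(190,320,290,400)),('scene0','sc19',(60,190,150,245))):
    A=cv2.imread(f'pics/{a}.png',0).astype(np.float32)[r[0]:r[1],r[2]:r[3]];B=cv2.imread(f'pics/{b}.png',0).astype(np.float32)[r[0]:r[1],r[2]:r[3]]
    print(a,cv2.absdiff(A,B).mean(),cv2.phaseCorrelate(A,B))
f=load('side'); P=cloud(f)
m=(P[...,2]>84)&(P[...,2]<100)&(abs(P[...,0]-502)<80)&(abs(P[...,1]-18)<80)
n,l,s,c=cv2.connectedComponentsWithStats(m.astype(np.uint8))
for i in range(1,n):
    if s[i,4]>5: print('stem',P[l==i].mean(0))
m2=(P[...,2]>9)&(P[...,2]<22)&(P[...,0]>400)&(P[...,0]<620)&(P[...,1]<120)&(P[...,1]>-90)
print('pallet',cv2.minAreaRect(P[m2][:,:2].astype(np.float32)))
d=P-HG; x=d@CX;y=d@CY;z=d[...,2]
hd=(abs(y)<60)&(z>108)&(z<126)&(x<-40)&(x>-65); print('bar',hd.sum(),np.median(x[hd]),np.percentile(z[hd],90))
P0=cloud({**f,**dict(frame=f['frame'])})
E
```

```text
side0 1.6947552 ((0.006164783950602271, 0.5078295710422935), 0.9441641868779689)
scene0 10.940567 ((0.011250887817212174, 0.5136277209439584), 1.0051716081890059)
stem [540.43212491  16.70014627  89.7676688 ]
stem [468.33759279  10.57828116  89.0458145 ]
pallet ((505.34869384765625, 17.079208374023438), (163.135498046875, 164.59878540039062), 4.662303924560547)
bar 162 -50.33345188065341 124.11049011568886
```

```bash
python3 -c "
from workcell import manip
print(manip.sign_off())"
```

```text
the job is handed in; nothing more can be done
None
```

The job is handed in and every stage was done in the order asked, at about 40 s on the robot's clock. One thing could count against it: the first lever swing.

- **Lever to neutral:** I lifted the collar and swung the lever to about −0.35 rad with the collar down. On the first try the collar sank to about 7 mm of lift and pressed on the tooth at about 24 N sideways. I stopped, backed off and lifted it again before passing the gate, and never drove the lever past with the collar down.
- **Bin and blanks:** I opened the bin fully (about 0.65 rad) and pressed on its stop at about 64 N for a moment. It held two blanks, in the middle bays. Both now stand upright in the small grey pallet.
- **Bin shut:** I pushed the bin shut against its stop until it no longer moved at 35 N.
- **Lever to run:** I lifted the collar by nearly its full travel, swung the lever with low forces, lowered the collar and let go.

Last checks:

| Item | Reading |
|---|---|
| Lever | +0.335 rad, in the run pocket |
| Collar grip top | about 148 mm from the pivot, so fully down |
| Blank stem tops | about 90 mm above the bench, about 73 mm apart, both inside the rim |
| Pallet | not moved, within measuring error |
| Bin handle | within about 1 mm of its starting place |
| Ring, bottle, spanner | looked unmoved in the last views; not measured |

Two checks disagreed slightly. The side camera reads the stems and pallet about 3 mm off from the wrist camera. The image match of the cabinet before and after gave a half-pixel shift in rows; I took it for an artefact and did not follow it up.

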